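Put the work lamp's battery packs on charge

ROBOT

A 6-joint arm with a two-finger parallel gripper is mounted at the origin on a cart in front of the work surface, level with it; the furniture and walls round the work are solid. World frame = base frame: x ahead of the robot, y to its left, z up, the work surface at z = 0. Lengths are in mm, angles in rad, forces in N, time in s.
With the tool pointing down it reaches from about 400 to 925 mm from the base axis. Payload 12.5 kg.
Tool frame: the origin (TCP) lies midway between the tips of the shut fingers; the grasp point (between the pads) lies 19 mm behind it; z points along the fingers, y is the line along which they close (so a half turn about z gives the same grasp; the last joint's range is limited). The gripper opens to 95 mm and grips with 3 to 60 N. Pads are 20 mm wide; open, the fingers measure 119 mm over their backs; the gripper's body (75 mm by 180 mm) begins 59 mm behind the grasp point.
Start: joints at [-1.297, 0.491, 1.559, -0, 1.092, -0.106], TCP at [231.733, -580.471, 214.661] pointing down, gripper open.
Joint ranges: [-3.1, 3.1], [-0.84, 2.19], [0.05, 2.79], [-1.13, 4.28], [0.06, 2.93], [-2.69, 2.69]. Speed limits (rad/s): [2.22, 2.22, 2.79, 3.14, 3.14, 3.14].

INTERFACE

Orientations are given as [roll, pitch, yaw] about the fixed x, y, z axes, in that order (R = Rz(yaw) Ry(pitch) Rx(roll)).
In Python, from cell import state, read_camera, camera_info, env gives the robot as it stands.
- The arm moves only by the tool move_arm, never from a script. Its argument "commands" is a list of rows, each a list of 3 entries, a list of its own where there are three numbers: the shift along the world's x, y, z in cm, then the turn, a rotation vector about the world's x, y, z in degrees, then the opening, from 0 (shut) to 1 (fully open). A call has 1 to 10 rows; each row shifts and turns the commanded pose from where the row before left it; what a row does not reach is not made up. A row lasts 1/10 s, in which the tool goes at most 50 mm and 8.59 degrees, less where a joint would pass 70% of its speed; a pose out of reach is approached as far as the arm can. A call with a gripper value outside its range is refused whole. The fingers move at their own pace and stop on an object; the grip force is fixed at half the most. Time passes only in rows, so rows that do not move let the fingers close. It gives the time, the measured TCP pose, the force, the opening and the grip force at its end, in the units of the state.
- state(): the state, without advancing time (a new reading comes with each control period).
- read_camera(name): name is "scene" or "side" or "wrist"; returns the picture (480x640x3 uint8, blue, green, red); there is no depth.
- camera_info(name): a dict with "K" (3x3 intrinsics, pixels), "cam_to_world" (4x4, takes a point from camera to world coordinates). Camera axes: x right, y down, z forward; pixel columns grow to the right and rows downward; lengths in mm; the calibration is good to about 2 mm. A picture is of the moment at which its call begins: read the wrist's pose just before it. camera_info takes no time and is no camera call; for the wrist camera it gives the pose at the moment of the call.
- env.job_done(): hands the job in; it is judged then, once.
The state is a dict: "t": time; "joints": joint angles; "qvel": joint speeds; "tau": joint torques, N m; "eef_pos": TCP position; "tcp_rot": TCP orientation; "ft_force": force on the tool from outside, world axes, zero at the start; "moment": the same for the moment, N m; "opening": opening from 0.0 (shut) to 1.0 (fully open); "grip_force": force on a finger pad.
Only numpy, scipy, OpenCV 4.12 (cv2) and the standard library are available. Lean on these libraries where they do the work, as an engineer would, in place of code of your own. Each camera call takes 0.05 s, during which the arm holds its last target. There are 200 camera calls.

TASK

The work lamp has run flat: press its round battery cover down, twist it a quarter turn counter-clockwise to free it from its lugs, lift it off and lay it flat on the bench, handle up. Take out every battery pack that is in the lamp and lay each upright in a bay of its own on the charger, contact end first, pushed fully home against the contact block and against the bay's side rib. Then close the empty lamp again, its cover pressed down and turned clockwise until it locks under its lugs, and leave the other things on the bench where they are.

Things in the scene. Friction and masses are not known exactly. Their poses are not given: they have to be found in the camera images.
- lamp: the work lamp, fixed: round finned grey body 204 mm across, lying on its glass, battery well upward; rim 86 mm high, mouth 192 mm wide inside; a bracket bow (radius 120 mm, 45 mm high) runs round its +x side from pivots on its +-y. Origin: centre of its underside, z up. Well below the cover: radius 79 mm, flat floor 30 mm above the bench, with 6 mm ribs round each pack's place
- lamp_mouth (a point): lamp axis at the underside of its two steel lugs, 80 mm above the bench; axes as the lamp's. The lugs jut inward from the wall to radius 86 mm, 6 mm thick (z 80 to 86), one from -80 to +60 degrees (counter-clockwise from above) about the lamp's +x, the other likewise about its -x; the two gaps between, 40 degrees wide, are centred at +80 degrees from +x and from -x
- seal_ring (a joint): sprung rubber ring under the cover's edge: 0 with the cover locked, negative as it is pressed down (m), hard stop at -0.011; it pushes the cover up with 5 N at 0 and 0.6 N more per mm
- cover: the lamp's round battery cover, loose, 0.3 kg: disc 163 mm wide, 12 mm thick, two steel tongues at its +x and -x (28 degrees wide, 8 mm thick, out to radius 92 mm). Origin: centre of its underside, z up. Locked: 72 mm above the bench, its x along the lamp's x, tongues in pockets under the lugs
- cover_grip (a point): middle of the cover's handle bar, 27 mm above its underside, on its axis. Bar: 98 mm long along the cover's x, 18 mm wide, top 40 mm above the underside. A 4.5 mm tooth holds each tongue: press the cover down 6 to 9 mm, turn it counter-clockwise from above by 80 degrees (stop at about 85, free from about 74); the tongues are then in the gaps and it lifts straight out
- charger: the fixed charger: black tray 120 mm (x) by 256 mm (y), its floor 8 mm above the bench, with a contact block 34 mm thick and 36 mm high (above the bench) behind its far (+x) edge, three bays side by side 80 mm apart, each with two brass contacts in the block and an aluminium side rib. Origin: underside of the tray's middle
- pack1_mid (a point): centre of battery pack 1 (may be absent): grey block 64 mm long (x), 30 mm wide (y), 34 mm high (z), 0.16 kg; its +x end is black and bears two brass contacts. At the start it lies in the lamp's well, centre 36 mm from the lamp's axis and 47 mm above the bench, its length square to the radius
- pack2_mid (a point): centre of battery pack 2 (may be absent): grey block 64 mm long (x), 30 mm wide (y), 34 mm high (z), 0.16 kg; its +x end is black and bears two brass contacts. At the start it lies in the lamp's well, centre 36 mm from the lamp's axis and 47 mm above the bench, its length square to the radius
- pack3_mid (a point): centre of battery pack 3 (may be absent): grey block 64 mm long (x), 30 mm wide (y), 34 mm high (z), 0.16 kg; its +x end is black and bears two brass contacts. At the start it lies in the lamp's well, centre 36 mm from the lamp's axis and 47 mm above the bench, its length square to the radius
- bay1 (a point): charger bay 1: the corner on its floor (8 mm above the bench) where the face of the contact block and that of the bay's side rib meet; x points into the block, y into the rib, z up. The rib is 62 mm long, 8 mm thick, rises 11 mm above the floor; 72 mm of floor lie between it and the next rib at -y (bay 3: the tray's edge, 70 mm); the floor runs 120 mm towards -x and is open there
- bay2 (a point): charger bay 2: the corner on its floor (8 mm above the bench) where the face of the contact block and that of the bay's side rib meet; x points into the block, y into the rib, z up. The rib is 62 mm long, 8 mm thick, rises 11 mm above the floor; 72 mm of floor lie between it and the next rib at -y (bay 3: the tray's edge, 70 mm); the floor runs 120 mm towards -x and is open there
- bay3 (a point): charger bay 3: the corner on its floor (8 mm above the bench) where the face of the contact block and that of the bay's side rib meet; x points into the block, y into the rib, z up. The rib is 62 mm long, 8 mm thick, rises 11 mm above the floor; 72 mm of floor lie between it and the next rib at -y (bay 3: the tray's edge, 70 mm); the floor runs 120 mm towards -x and is open there
- tape_measure: bystander: yellow tape measure standing on its foot, 38 x 84 x 64 mm; origin at the centre of its underside
- screwdriver: bystander: cross-head screwdriver, 170 mm long; origin at the centre of its underside
- glue_bottle: bystander: white glue bottle, 54 mm across, 143 mm high; origin at the centre of its underside
- tape_roll: bystander: grey roll of tape, 103 mm across, 48 mm high; origin at the centre of its underside

How it is judged:
By the outcome, as a careful person would: the job done as asked, in the order asked, and still so for the second after the job is handed in, with the robot touching nothing.
Of pack1, pack2, pack3 only 2 to 3 are there at a start; the rules pass over those that are not, and their reading is None.
At some moment in a run one of cover, pack1, pack2, pack3 may be knocked a few centimetres aside while the robot is not near it.
It also fails if it takes over 210 s, if anything falls off the work surface, if the arm or the gripper's body presses on something with over 40 N, if the wrist force passes 120 N, or if a joint passes its speed limit or range.

## Working session

There is one attempt and no reset: what is moved stays moved. The work goes in short steps, Python scripts to look and compute and a tool call to move; the robot and the scene stay as the last step left them, time stands still between calls to the robot, and variables do not carry over. Pictures are saved under pics/ and viewed, at most 14 in all, crops included, and the job is handed in when it is done.

Besides the shell and the picture viewer there is one more tool, called as a command line: name --argument value ..., lists and objects as JSON in quotes. move_arm: Moves the arm, as the interface text tells. Its arguments: {"type":"object","properties":{"commands":{"type":"array"}},"required":["commands"]}

```bash
ls; mkdir -p pics
cat > h.py <<'E'
import numpy as np, cv2
from cell import state, read_camera, camera_info, env
def snap(n,f):
    i=camera_info(n); im=read_camera(n); cv2.imwrite('pics/'+f+'.png',im); np.savez('pics/'+f+'.npz',K=i['K'],T=i['cam_to_world']); return im
def px2w(f,u,v,z):
    d=np.load('pics/'+f+'.npz'); K,T=d['K'],d['T']
    r=T[:3,:3]@np.linalg.solve(K,[u,v,1]); o=T[:3,3]
    return o+r*(z-o[2])/r[2]
def w2px(f,p):
    d=np.load('pics/'+f+'.npz'); K,T=d['K'],d['T']
    c=T[:3,:3].T@(np.array(p)-T[:3,3]); q=K@c; return q[:2]/q[2]
E
python3 - <<'E'
from h import *
a=snap('scene','s0');b=snap('side','d0');c=snap('wrist','w0')
print(state())
for n in('scene','side','wrist'):
    i=camera_info(n); print(n,np.round(i['K'],1).tolist(),np.round(i['cam_to_world'],3).tolist())
E
```

```text
pics
{'t': 0.15, 'joints': array([-1.29659716e+00,  4.91385463e-01,  1.55927498e+00, -9.35852607e-06,
        1.09169052e+00, -1.05600113e-01]), 'qvel': array([-0.00119797, -0.00172161, -0.00045168,  0.00021369,  0.00189502,
        0.00015298]), 'tau': array([ 7.88213110e-04, -6.12895775e+01, -2.58277881e+01,  6.92530652e-02,
        4.72972565e-02, -8.07578226e-05]), 'eef_pos': array([ 231.68469191, -580.30140344,  214.23000143]), 'tcp_rot': array([-3.14083770e+00, -7.16732740e-05,  3.79803569e-01]), 'ft_force': array([ 0.68236801, -0.14705053, -0.55854445]), 'moment': array([-0.01485863, -0.01019635, -0.03826886]), 'grip_force': 0.0, 'opening': 1.0001614073957017}
scene [[462.3, 0.0, 319.6], [0.0, 462.3, 238.7], [0.0, 0.0, 1.0]] [[-0.615, -0.6, 0.512, 39.519], [-0.789, 0.473, -0.393, 469.838], [-0.006, -0.646, -0.763, 974.598], [0.0, 0.0, 0.0, 1.0]]
side [[478.2, 0.0, 315.3], [0.0, 478.2, 240.4], [0.0, 0.0, 1.0]] [[-0.98, -0.117, 0.163, 459.737], [-0.2, 0.478, -0.855, 975.347], [0.022, -0.87, -0.492, 620.887], [0.0, 0.0, 0.0, 1.0]]
wrist [[351.1, 0.0, 324.8], [0.0, 351.1, 237.5], [0.0, 0.0, 1.0]] [[0.371, -0.903, -0.218, 292.786], [-0.929, -0.361, -0.086, -556.125], [-0.001, 0.234, -0.972, 383.726], [0.0, 0.0, 0.0, 1.0]]
```

View pics/s0.png

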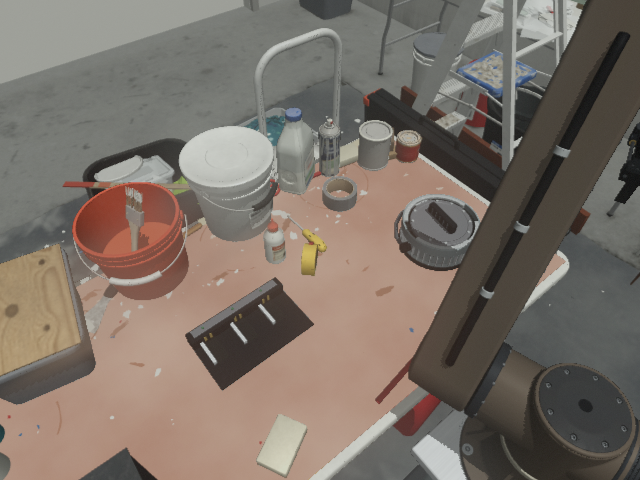

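View pics/d0.png

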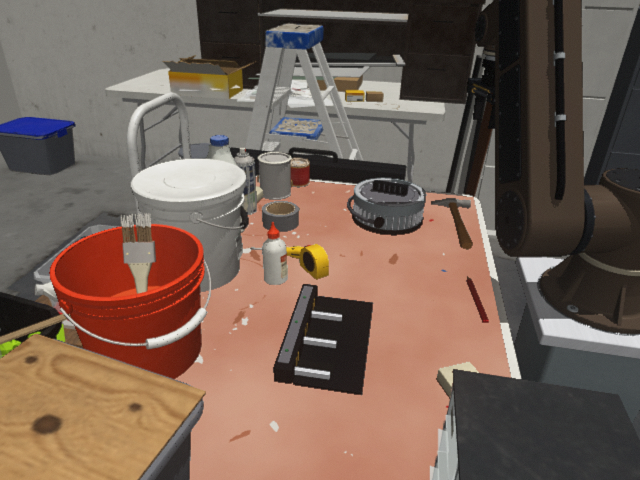

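The scene shows the lamp at about (440,230), with its handle bar pointing to the upper left. The charger is at (250,330) with its block on the far side. The glue, tape measure and roll stand between them. I'll enlarge both.

Run:
```python
from h import *
im=cv2.imread('pics/s0.png')
a=cv2.resize(im[185:275,385:495],None,fx=4,fy=4,interpolation=cv2.INTER_CUBIC)
b=cv2.resize(im[270:390,180:320],None,fx=2.5,fy=2.5,interpolation=cv2.INTER_CUBIC)
c=np.zeros((600,800,3),np.uint8); c[:360,:440]=a; c[300:600,440:790]=b
cv2.imwrite('pics/crop0.png',c)
for p in [(395,232,50),(440,225,86),(186,333,36),(279,280,36),(313,324,8),(223,387,8)]: print(p,px2w('s0',*p).round(0))
```

```text
(395, 232, 50) [ 555. -178.   50.]
(440, 225, 86) [ 480. -260.   86.]
(186, 333, 36) [636. 397.  36.]
(279, 280, 36) [626. 148.  36.]
(313, 324, 8) [489. 147.   8.]
(223, 387, 8) [487. 393.   8.]
```

View pics/crop0.png

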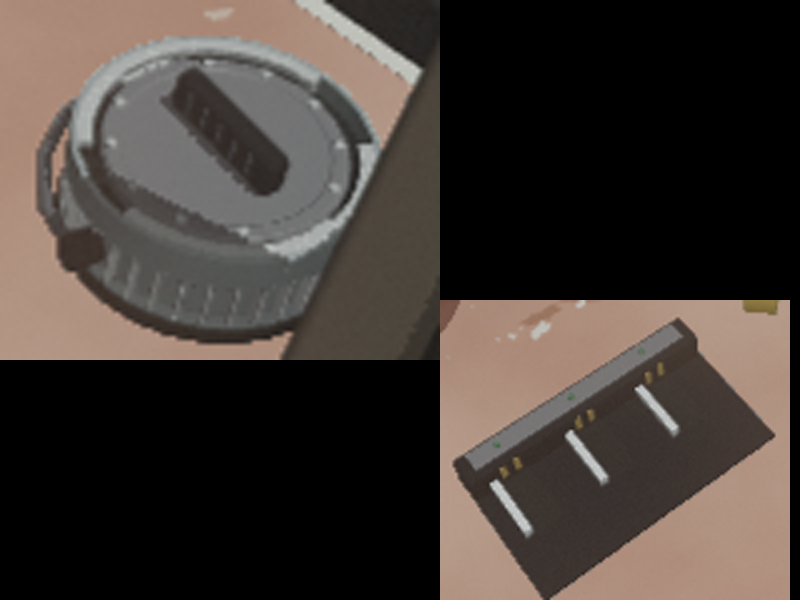

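The lamp's bow pivot is on its near-left side, so lamp +x is roughly world +x. The charger is almost square to the world axes. I'll go above the lamp for a close look.

move_arm --commands '[[[2.5,3.2,1.2],[0,0,-2.2],1],[[2.5,3.2,1.2],[0,0,-2.2],1],[[2.5,3.2,1.2],[0,0,-2.2],1],[[2.5,3.2,1.2],[0,0,-2.2],1],[[2.5,3.2,1.2],[0,0,-2.2],1],[[2.5,3.2,1.2],[0,0,-2.2],1],[[2.5,3.2,1.2],[0,0,-2.2],1],[[2.5,3.2,1.2],[0,0,-2.2],1],[[2.5,3.2,1.2],[0,0,-2.2],1],[[2.5,3.2,1.2],[0,0,-2.0],1]]'

```text
t: 1.15
eef_pos: [482.5, -258.9, 335.1]
tcp_rot: [-3.142, 0.0, -0.002]
ft_force: [0.7, -1.0, -1.0]
opening: 1.0
grip_force: 0.0
```

move_arm --commands '[[[0,0,0],[0,0,0],1],[[0,0,0],[0,0,0],1]]'

```text
t: 1.35
eef_pos: [481.9, -259.9, 334.5]
tcp_rot: [3.141, 0.0, 0.002]
ft_force: [1.0, 0.3, -0.5]
opening: 0.997
grip_force: 0.0
```

Run:
```python
from h import *
snap('wrist','w1'); s=state(); print(s['t'],s['eef_pos'],s['tcp_rot'],s['ft_force'],s['joints'])
for p in [(309,270,0),(275,262,0),(318,245,10),(340,208,0),(283,445,20),(385,290,0),(395,390,0)]: print(p,px2w('s0',*p).round(0))
```

```text
1.4 [ 481.41135406 -260.53827267  334.17832963] [-3.14140744e+00  8.32078456e-04  2.43051674e-04] [0.05599111 0.3414573  1.04940666] [-6.16576126e-01  2.77178525e-01  1.57376070e+00 -3.43549151e-04
  1.29143932e+00  9.54072085e-01]
(309, 270, 0) [626.  55.  -0.]
(275, 262, 0) [703. 110.   0.]
(318, 245, 10) [672. -10.  10.]
(340, 208, 0) [ 749. -151.    0.]
(283, 445, 20) [306. 361.  20.]
(385, 290, 0) [458. -58.  -0.]
(395, 390, 0) [255. 103.   0.]
```

View pics/w1.png

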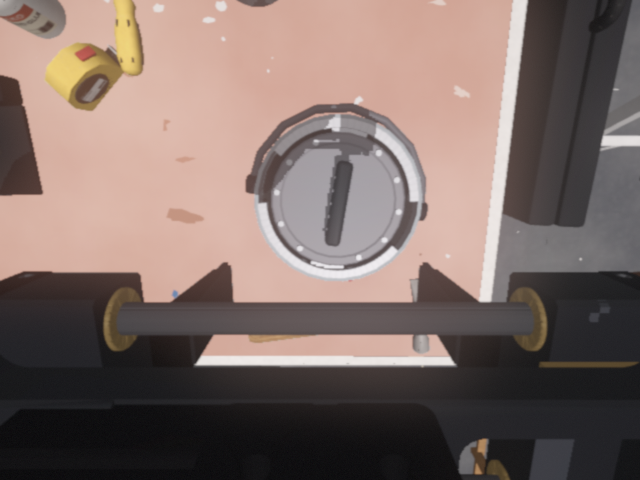

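The wrist view shows the lamp's rim centred near (341,197), with bar ends at (345,165) and (332,243) and bow pivots at (251,184) and (424,211).

Run:
```python
from h import *
a=px2w('w1',345,163,110);b=px2w('w1',333,243,110);print('bar',a,b,(a+b)/2,np.linalg.norm(a-b),np.degrees(np.arctan2(*(a-b)[1::-1])))
l=px2w('w1',251,184,45);r=px2w('w1',424,211,45);print('piv',l,r,(l+r)/2,np.linalg.norm(l-r),np.degrees(np.arctan2(*(l-r)[1::-1]))-90)
for p in [(257,197),(426,197),(341,115),(341,280)]: print(px2w('w1',*p,86))
im=cv2.imread('pics/w1.png');g=cv2.resize(im[90:290,235:440],None,fx=3,fy=3,interpolation=cv2.INTER_CUBIC)
cv2.imwrite('pics/c1.png',g[:600])
```

```text
bar [ 536.8944003  -282.03981904  110.        ] [ 446.1705623  -269.52066814  110.        ] [ 491.5324813  -275.78024359  110.        ] 91.58353520641482 -7.8567330939576765
piv [ 508.24746509 -164.23599241   45.        ] [ 473.2596099  -391.02414711   45.        ] [ 490.7535375  -277.63006976   45.        ] 229.47116839049806 -8.77019146362531
[ 496.41726728 -179.17585383   86.        ]
[ 496.7637115  -380.52643365   86.        ]
[ 589.28099935 -278.07563371   86.        ]
[ 391.81356864 -280.56213574   86.        ]
```

View pics/c1.png

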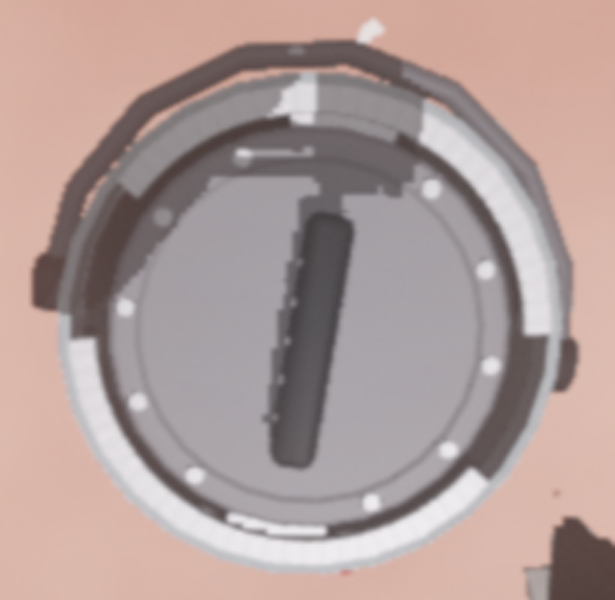

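The centre is about (491.5,-277) with a yaw of -8.5°. I'll align over it and descend to grip the bar.

move_arm --commands '[[[0.5,-0.8,-3],[0,0,-4.2],0.6],[[0.5,-0.8,-4],[0,0,-4.3],0.6],[[0,0,-4],[0,0,0],0.6],[[0,0,-4],[0,0,0],0.6],[[0,0,-4],[0,0,0],0.6],[[0,0,-3],[0,0,0],0.6],[[0,0,-1.6],[0,0,0],0.6],[[0,0,0],[0,0,0],0.6]]'

```text
t: 2.2
eef_pos: [489.8, -276.9, 96.1]
tcp_rot: [-3.139, 0.005, -0.151]
ft_force: [-0.4, -0.3, 0.7]
opening: 0.599
grip_force: 0.0
```

Run:
```python
from h import *
im=snap('wrist','w2'); s=state(); print(s['t'],s['eef_pos'],s['tcp_rot'],s['ft_force'],s['opening'])
```

```text
2.25 [ 490.63074442 -277.1991421    97.73078552] [-3.14056534e+00  2.32317769e-03 -1.50461739e-01] [-0.32315975  0.53436448  0.77476647] 0.6000844355158276
```

View pics/w2.png

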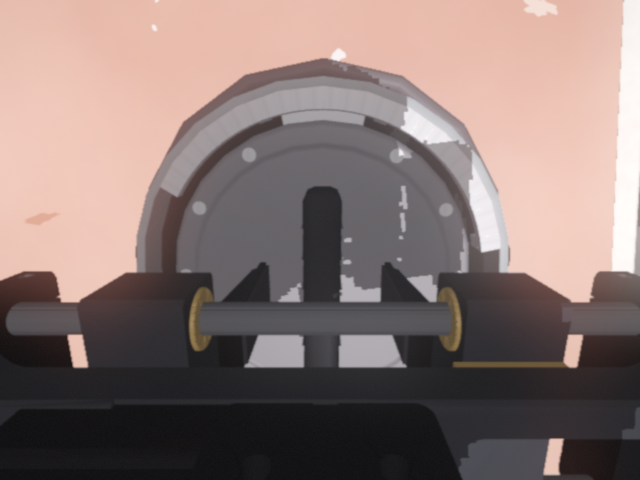

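The bar is centred between the fingers and aligned. I'll lower a further 10 mm and grip.

move_arm --commands '[[[0,0,-0.6],[0,0,0],0.6],[[0,0,-0.4],[0,0,0],0.6],[[0,0,0],[0,0,0],0.3],[[0,0,0],[0,0,0],0],[[0,0,0],[0,0,0],0],[[0,0,0],[0,0,0],0],[[0,0,0],[0,0,0],0],[[0,0,0],[0,0,0],0],[[0,0,0],[0,0,0],0],[[0,0,0],[0,0,0],0]]'

```text
t: 3.25
eef_pos: [491.8, -276.4, 88.7]
tcp_rot: [-3.142, -0.0, -0.149]
ft_force: [-0.7, 1.8, 1.3]
opening: 0.188
grip_force: 30.0
```

move_arm --commands '[[[0,0,-0.2],[0,0,0],0],[[0,0,-0.2],[0,0,0],0],[[0,0,-0.2],[0,0,0],0],[[0,0,-0.15],[0,0,0],0],[[0,0,0],[0,0,0],0],[[0,0,0],[0,0,0],0],[[0,0,0],[0,0,0],0]]'

```text
t: 3.95
eef_pos: [491.8, -276.4, 81.2]
tcp_rot: [3.142, -0.0, -0.149]
ft_force: [-1.3, 2.6, 5.8]
opening: 0.186
grip_force: 30.0
```

Pressed 7.5 mm. Now I'll turn it 80° counter-clockwise.

move_arm --commands '[[[0,0,0],[0,0,5],0],[[0,0,0],[0,0,5],0],[[0,0,0],[0,0,5],0],[[0,0,0],[0,0,5],0],[[0,0,0],[0,0,5],0],[[0,0,0],[0,0,5],0],[[0,0,0],[0,0,5],0],[[0,0,0],[0,0,5],0],[[0,0,0],[0,0,5],0],[[0,0,0],[0,0,5],0]]'

```text
t: 4.95
eef_pos: [492.0, -276.9, 81.4]
tcp_rot: [3.14, -0.0, 0.727]
ft_force: [0.1, 0.7, 5.8]
opening: 0.183
grip_force: 30.0
```

move_arm --commands '[[[0,0,0],[0,0,5],0],[[0,0,0],[0,0,5],0],[[0,0,0],[0,0,5],0],[[0,0,0],[0,0,5],0],[[0,0,0],[0,0,5],0],[[0,0,0],[0,0,5],0],[[0,0,0],[0,0,0],0],[[0,0,0],[0,0,0],0]]'

```text
t: 5.75
eef_pos: [492.0, -276.9, 81.4]
tcp_rot: [3.141, 0.001, 1.248]
ft_force: [-0.8, 0.6, 6.3]
opening: 0.188
grip_force: 30.0
```

move_arm --commands '[[[0,0,0.5],[0,0,0],0],[[0,0,0.5],[0,0,0],0],[[0,0,0.5],[0,0,0],0],[[0,0,0.5],[0,0,0],0],[[0,0,1],[0,0,0],0],[[0,0,1],[0,0,0],0],[[0,0,2],[0,0,0],0],[[0,0,3],[0,0,0],0],[[0,0,3],[0,0,0],0],[[0,0,0],[0,0,0],0]]'

```text
t: 6.75
eef_pos: [492.9, -277.2, 205.4]
tcp_rot: [3.135, 0.002, 1.247]
ft_force: [0.7, -0.5, -4.0]
opening: 0.186
grip_force: 30.0
```

Run:
```python
from h import *
im=snap('scene','s3');im2=snap('wrist','w3'); s=state(); print(s['t'],s['eef_pos'],s['tcp_rot'],s['ft_force'],s['opening'])
cv2.imwrite('pics/c3.png',np.hstack([cv2.resize(im[150:350,340:520],None,fx=2,fy=2),cv2.resize(im2,(533,400))])[:, :800])
```

```text
6.85 [ 491.58894236 -276.33401349  201.45979399] [3.14066832e+00 2.92607305e-04 1.24729898e+00] [ 0.41460626  0.84704904 -3.95713098] 0.18775582717959005
```

View pics/c3.png

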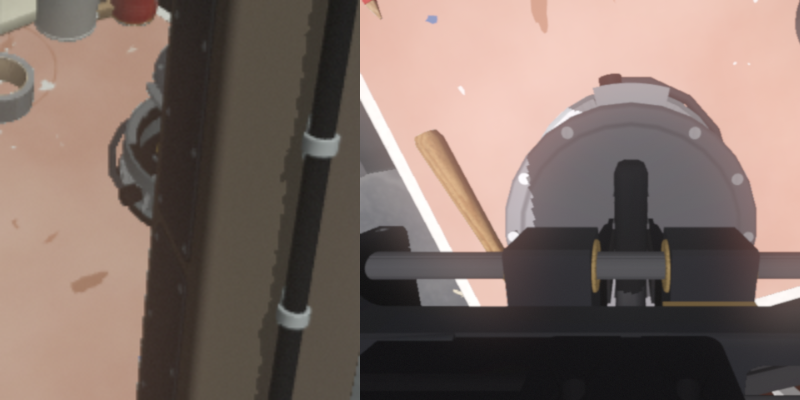

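The cover is free and held. I'll lay it at about (490,-30), which is clear.

move_arm --commands '[[[0,3,0],[0,0,0],0],[[0,4,0],[0,0,0],0],[[0,4,0],[0,0,0],0],[[0,4,-2],[0,0,0],0],[[0,4,-3],[0,0,0],0],[[0,4,-3],[0,0,0],0],[[0,1.7,-4],[0,0,0],0],[[0,0,-3],[0,0,0],0],[[0,0,-2],[0,0,0],0],[[0,0,0],[0,0,0],0]]'

```text
t: 7.85
eef_pos: [489.7, -28.9, 28.1]
tcp_rot: [-3.135, 0.001, 1.248]
ft_force: [-1.0, -0.3, -3.0]
opening: 0.188
grip_force: 30.0
```

move_arm --commands '[[[0,0,-0.6],[0,0,0],0],[[0,0,-0.4],[0,0,0],0],[[0,0,-0.3],[0,0,0],0],[[0,0,0],[0,0,0],0],[[0,0,0],[0,0,0],0],[[0,0,0],[0,0,0],0]]'

```text
t: 8.45
eef_pos: [491.9, -29.5, 18.5]
tcp_rot: [3.141, -0.0, 1.247]
ft_force: [-0.1, -1.4, -2.8]
opening: 0.187
grip_force: 30.0
```

move_arm --commands '[[[0,0,-0.1],[0,0,0],0],[[0,0,0],[0,0,0],0],[[0,0,0],[0,0,0],0]]'

```text
t: 8.75
eef_pos: [491.7, -29.4, 17.2]
tcp_rot: [3.142, 0.0, 1.247]
ft_force: [0.5, 0.9, -2.9]
opening: 0.192
grip_force: 30.0
```

move_arm --commands '[[[0,0,-0.1],[0,0,0],0],[[0,0,0],[0,0,0],0],[[0,0,0],[0,0,0],0]]'

```text
t: 9.05
eef_pos: [491.8, -29.5, 16.7]
tcp_rot: [3.141, -0.0, 1.247]
ft_force: [-2.9, -0.3, 7.8]
opening: 0.183
grip_force: 30.0
```

move_arm --commands '[[[0,0,0],[0,0,0],0.5],[[0,0,0],[0,0,0],0.5],[[0,0,0],[0,0,0],0.5],[[0,0,1],[0,0,0],0.5],[[0,0,3],[0,0,0],0.5],[[0,0,5],[0,0,0],0.5],[[-0.5,-3,5],[0,0,-8],0.5],[[-0.5,-3,5],[0,0,-8],0.5],[[-0.5,-3,5],[0,0,-8],0.5],[[-0.5,-3,4.3],[0,0,-8],0.5]]'

```text
t: 10.05
eef_pos: [473.4, -135.4, 278.0]
tcp_rot: [3.14, -0.001, 0.683]
ft_force: [0.4, -0.2, -0.3]
opening: 0.502
grip_force: 0.0
```

move_arm --commands '[[[-0.5,-3,0],[0,0,-8],0.53],[[-0.5,-3,0],[0,0,-8],0.53],[[-0.5,-3,0],[0,0,-8],0.53],[[-0.2,-2,0],[0,0,-8],0.53],[[0,-1.8,0],[0,0,-7.5],0.53],[[0,0,0],[0,0,0],0.53],[[0,0,0],[0,0,0],0.53]]'

```text
t: 10.75
eef_pos: [456.9, -262.5, 275.4]
tcp_rot: [-3.141, 0.0, 0.002]
ft_force: [0.3, 0.1, -0.1]
opening: 0.53
grip_force: 0.0
```

Run:
```python
from h import *
im2=snap('wrist','w4'); s=state(); print(s['t'],s['eef_pos'],s['tcp_rot'],s['ft_force'],s['opening'])
cv2.imwrite('pics/c4.png',cv2.resize(im2[80:300,200:480],None,fx=2.7,fy=2.7,interpolation=cv2.INTER_CUBIC))
```

```text
10.8 [ 456.96886136 -262.18053799  275.42089318] [-3.14148077e+00  2.07476257e-05  2.17892146e-03] [-0.67237102 -0.95337422  0.92583708] 0.5296960098054689
```

View pics/c4.png

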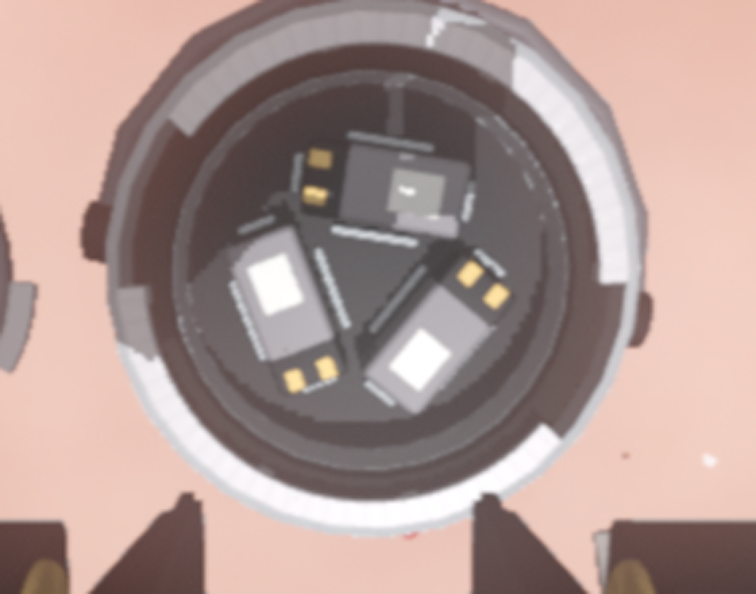

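All three packs are in. The top pack's black end points left (+y), the left pack's points down (-x), and the right pack's points up and right.

Run:
```python
from h import *
P={'A':[(304,143),(471,160),(460,236),(297,212)],'B':[(280,392),(342,368),(292,227),(233,265)],'C':[(512,300),(465,257),(365,378),(415,412)]}
# order: black-end two corners and others
E_={'A':([0,3],[1,2]),'B':([0,1],[2,3]),'C':([0,1],[2,3])}
C=np.array([491.8,-277])
for k,c in P.items():
    w=np.array([px2w('w4',u/2.7+200,v/2.7+80,64)[:2] for u,v in c])
    f=w[E_[k][0]].mean(0);b=w[E_[k][1]].mean(0);m=(f+b)/2;d=f-b;r=m-C
    print(k,w.round(0).tolist(),'mid',m.round(1),'len',np.linalg.norm(d).round(1),'xyaw',np.degrees(np.arctan2(d[1],d[0])).round(1),'rad',np.linalg.norm(r).round(1),np.degrees(np.arctan2(r[1],r[0])).round(1))
for z,pts in ((86,[(107,260),(645,260),(375,-5),(375,533)]),(30,[(175,270),(570,270)])):
  for p in pts: print(px2w('w4',p[0]/2.7+200,p[1]/2.7+80,z).round(1))
```

```text
A [[543.0, -250.0], [537.0, -314.0], [508.0, -311.0], [517.0, -247.0]] mid [ 525.9 -280.4] len 64.9 xyaw 83.2 rad 34.3 -5.7
B [[445.0, -239.0], [455.0, -265.0], [511.0, -245.0], [496.0, -221.0]] mid [ 476.7 -242.4] len 57.0 xyaw -160.6 rad 37.7 113.6
C [[483.0, -333.0], [500.0, -313.0], [451.0, -274.0], [436.0, -295.0]] mid [ 467.3 -303.6] len 61.1 xyaw -39.1 rad 36.2 -132.6
[ 499.5 -176.5   86. ]
[ 499.9 -377.6   86. ]
[ 591.5 -275.6   86. ]
[ 391.8 -277.9   86. ]
[ 491.7 -192.3   30. ]
[ 492.  -363.4   30. ]
```

The angles fit lamp yaw -8.5°, with packs at 0, 120 and 240° in the lamp frame. I'll pick pack A at (527,-281.5), tool yaw 81.5°.

move_arm --commands '[[[0.7,-0.2,-1],[0,0,8.1],0.53],[[0.7,-0.2,-1],[0,0,8.1],0.53],[[0.7,-0.2,-1],[0,0,8.1],0.53],[[0.7,-0.2,-1],[0,0,8.1],0.53],[[0.7,-0.2,-1],[0,0,8.1],0.53],[[0.7,-0.2,-1],[0,0,8.1],0.53],[[0.7,-0.2,-1],[0,0,8.1],0.53],[[0.7,-0.2,-1],[0,0,8.1],0.53],[[0.7,-0.2,-1],[0,0,8.1],0.53],[[0.7,-0.1,-1],[0,0,8.5],0.53]]'

```text
t: 11.8
eef_pos: [527.6, -280.8, 175.0]
tcp_rot: [3.142, -0.0, 1.429]
ft_force: [-0.1, -0.7, -0.3]
opening: 0.532
grip_force: 0.0
```

move_arm --commands '[[[0,0,-3],[0,0,0],0.53],[[0,0,-3],[0,0,0],0.53],[[0,0,-2],[0,0,0],0.53],[[0,0,-1],[0,0,0],0.53],[[0,0,0],[0,0,0],0.53],[[0,0,0],[0,0,0],0.53]]'

```text
t: 12.4
eef_pos: [527.6, -281.7, 86.1]
tcp_rot: [3.141, 0.0, 1.421]
ft_force: [0.1, -0.5, 0.4]
opening: 0.533
grip_force: 0.0
```

Run:
```python
from h import *
im2=snap('wrist','w5'); s=state(); print(s['t'],s['eef_pos'],s['tcp_rot'],s['ft_force'],s['opening'])
c,si=np.cos(np.radians(81.5)),np.sin(np.radians(81.5))
# predicted top corners of pack A front end
for a,b in [(32,15),(32,-15),(0,15),(0,-15)]: print(w2px('w5',[527+c*a-si*b,-281.5+si*a+c*b,64]).round(0))
```

```text
12.45 [ 527.70144624 -281.87443876   86.33423098] [3.14000762e+00 7.19541531e-04 1.42085223e+00] [0.641035   0.13960088 0.71081403] 0.5320080312765704
[296. 215.]
[350. 215.]
[297. 270.]
[349. 270.]
```

View pics/w5.png

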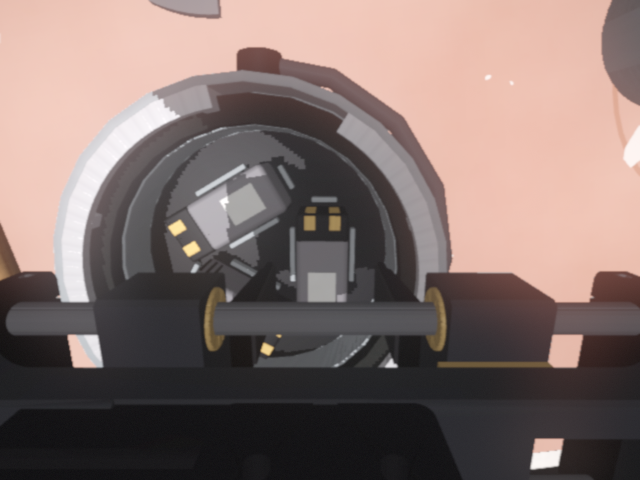

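Pack A sits exactly where predicted (columns 297–349) between the fingers. I'll descend to z 44 and grip.

move_arm --commands '[[[0,0,-2],[0,0,0],0.53],[[0,0,-1.5],[0,0,0],0.53],[[0,0,-0.7],[0,0,0],0.53],[[0,0,0],[0,0,0],0.53],[[0,0,0],[0,0,0],0.2],[[0,0,0],[0,0,0],0],[[0,0,0],[0,0,0],0],[[0,0,0],[0,0,0],0],[[0,0,0],[0,0,0],0],[[0,0,0],[0,0,0],0]]'

```text
t: 13.45
eef_pos: [527.3, -282.0, 43.8]
tcp_rot: [3.141, 0.0, 1.42]
ft_force: [-1.7, -0.1, 6.4]
opening: 0.312
grip_force: 30.0
```

move_arm --commands '[[[0,0,1],[0,0,0],0],[[0,0,1.5],[0,0,0],0],[[0,0,2],[0,0,0],0],[[0,0,3],[0,0,0],0],[[0,0,4],[0,0,0],0],[[0,0,5],[0,0,0],0],[[0,2,5],[0,0,-8],0],[[0,4,4.5],[0,0,-8],0],[[0,5,0],[0,0,-8],0],[[0,5,0],[0,0,-8],0]]'

```text
t: 14.45
eef_pos: [526.9, -129.6, 293.6]
tcp_rot: [3.139, -0.001, 0.857]
ft_force: [1.1, -0.1, -1.0]
opening: 0.316
grip_force: 30.0
```

Gripped (29.7 mm wide). Next I'll carry it over to view the charger.

move_arm --commands '[[[-0.3,4,0],[0,0,-7],0],[[-0.3,4,0],[0,0,-7],0],[[-0.3,4,0],[0,0,-7],0],[[-0.3,4,0],[0,0,-7],0],[[-0.3,4,0],[0,0,-7],0],[[-0.3,4,0],[0,0,-7],0],[[-0.3,4,0],[0,0,-7.4],0],[[-0.3,4,0],[0,0,0],0],[[-0.3,4,0],[0,0,0],0],[[0,3.2,0],[0,0,0],0]]'

```text
t: 15.45
eef_pos: [499.3, 263.1, 292.5]
tcp_rot: [-3.141, -0.0, 0.003]
ft_force: [-0.1, 0.2, -1.4]
opening: 0.313
grip_force: 30.0
```

move_arm --commands '[[[0,0,0],[0,0,0],0],[[0,0,0],[0,0,0],0],[[0,0,0],[0,0,0],0]]'

```text
t: 15.75
eef_pos: [500.1, 260.4, 292.1]
tcp_rot: [3.141, 0.0, 0.001]
ft_force: [-0.9, -0.8, -1.6]
opening: 0.313
grip_force: 30.0
```

Run:
```python
from h import *
im2=snap('wrist','w6'); s=state(); print(s['t'],s['eef_pos'],s['tcp_rot'],s['ft_force'],s['opening'])
cv2.imwrite('pics/c6.png',cv2.resize(im2[20:320,120:520],None,fx=2,fy=2,interpolation=cv2.INTER_CUBIC))
```

```text
15.8 [500.247281   260.19653426 292.16006197] [ 3.14138102e+00 -2.81361107e-05  7.58066281e-04] [-0.18231594 -0.59677594 -1.16588625] 0.31166165947330443
```

View pics/c6.png

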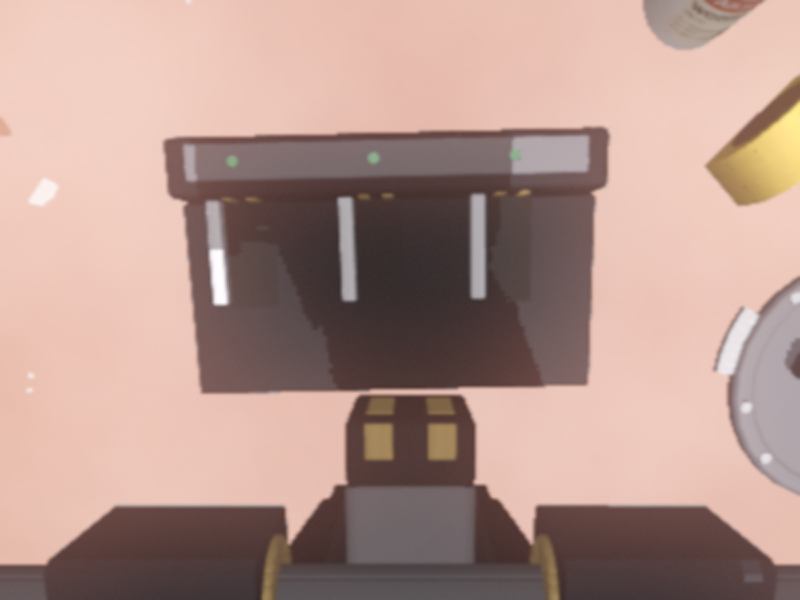

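The charger is clear: ribs at columns ~217, 347 and 478 of the crop, and the block's front edge runs from (172,197) to (606,186).

Run:
```python
from h import *
f=lambda u,v,z: px2w('w6',u/2+120,v/2+20,z)
g=lambda n,u,v,z: print(n,f(u,v,z).round(1))
g('blkL top front',172,197,36);g('blkR top front',606,186,36)
g('blkL top back',166,140,36);g('blkR top back',607,128,36)
g('trayL near',202,391,8);g('trayR near',588,383,8)
for n,a,b in (('rib1',(222,202),(229,304)),('rib2',(354,197),(356,300)),('rib3',(485,194),(486,298))):
    g(n+' top r near block',*a,19);g(n+' top r far',*b,19)
```

```text
blkL top front [604.2 397.3  36. ]
blkR top front [610.6 147.6  36. ]
blkL top back [634.9 398.3  36. ]
blkR top back [641.6 149.1  36. ]
trayL near [486.  396.1   8. ]
trayR near [491.6 143.8   8. ]
rib1 top r near block [602.9 373.   19. ]
rib1 top r far [542.7 372.4  19. ]
rib2 top r near block [605.9 293.7  19. ]
rib2 top r far [545.2 293.5  19. ]
rib3 top r near block [607.7 215.3  19. ]
rib3 top r far [546.5 213.   19. ]
```

Charger yaw is about 1.3°, and bay pitch measures 79 mm against the true 80. The bay 1 corner is about (605,373). I'll place pack A in bay 1, approaching from behind and beside.

move_arm --commands '[[[1,2,-2],[0,0,1.3],0],[[1.5,2.5,-3],[0,0,0],0],[[1.5,2.5,-3.5],[0,0,0],0],[[1.5,1.8,-3.5],[0,0,0],0],[[0.6,0,-3.5],[0,0,0],0],[[0,0,-3.5],[0,0,0],0],[[0,0,-3],[0,0,0],0],[[0,0,-2.2],[0,0,0],0],[[0,0,-1.5],[0,0,0],0],[[0,0,0],[0,0,0],0]]'

```text
t: 16.8
eef_pos: [560.8, 348.0, 33.3]
tcp_rot: [3.14, 0.003, 0.023]
ft_force: [-0.3, -0.5, -1.4]
opening: 0.311
grip_force: 30.0
```

move_arm --commands '[[[0,0,0],[0,0,0],0],[[0,0,0],[0,0,0],0],[[0,0,0],[0,0,0],0]]'

```text
t: 17.1
eef_pos: [561.7, 349.3, 36.2]
tcp_rot: [-3.141, -0.002, 0.024]
ft_force: [0.1, -0.6, -1.5]
opening: 0.311
grip_force: 30.0
```

move_arm --commands '[[[0,0,-0.6],[0,0,0],0],[[0,0,-0.5],[0,0,0],0],[[0,0,-0.2],[0,0,0],0],[[0.4,0,0],[0,0,0],0],[[0.4,0,0],[0,0,0],0],[[0.2,0,0],[0,0,0],0],[[0.1,0,0],[0,0,0],0],[[0,0,0],[0,0,0],0],[[0,0,0],[0,0,0],0]]'

```text
t: 18.0
eef_pos: [571.7, 349.1, 21.8]
tcp_rot: [3.141, 0.001, 0.024]
ft_force: [-4.6, 0.6, 1.3]
opening: 0.315
grip_force: 30.0
```

move_arm --commands '[[[0.1,0,0],[0,0,0],0],[[0,0,0],[0,0,0],0],[[0,0,0],[0,0,0],0]]'

```text
t: 18.3
eef_pos: [571.7, 349.0, 21.8]
tcp_rot: [3.141, 0.003, 0.025]
ft_force: [-10.8, 1.4, 4.8]
opening: 0.314
grip_force: 30.0
```

move_arm --commands '[[[0,0.3,0],[0,0,0],0],[[0,0.2,0],[0,0,0],0],[[0,0.2,0],[0,0,0],0],[[0,0,0],[0,0,0],0],[[0,0,0],[0,0,0],0]]'

```text
t: 18.8
eef_pos: [571.6, 354.5, 21.8]
tcp_rot: [3.138, 0.004, 0.024]
ft_force: [-10.8, -9.9, 8.6]
opening: 0.312
grip_force: 30.0
```

move_arm --commands '[[[0,0.1,0],[0,0,0],0],[[0,0,0],[0,0,0],0],[[0,0,0],[0,0,0],0]]'

```text
t: 19.1
eef_pos: [571.5, 355.2, 21.8]
tcp_rot: [3.138, 0.005, 0.024]
ft_force: [-11.7, -11.9, 8.1]
opening: 0.313
grip_force: 30.0
```

move_arm --commands '[[[-0.1,0.1,0.05],[0,0,0],0],[[0,0.1,0],[0,0,0],0],[[0,0,0],[0,0,0],0],[[0,0,0],[0,0,0],0]]'

```text
t: 19.5
eef_pos: [571.5, 358.6, 21.9]
tcp_rot: [3.14, 0.002, 0.024]
ft_force: [-5.5, -2.8, -0.5]
opening: 0.313
grip_force: 30.0
```

Run:
```python
from h import *
im=snap('scene','s7');im2=snap('wrist','w7');im3=snap('side','d7'); s=state(); print(s['t'],s['eef_pos'],s['tcp_rot'],s['ft_force'],s['opening'])
a=cv2.resize(im2[100:310,180:480],(600,420)); b=cv2.resize(im3[290:390,280:380],(400,400),interpolation=cv2.INTER_CUBIC)
o=np.zeros((420,800,3),np.uint8);o[:,:500]=a[:,50:550];o[:400,500:]=b[:,50:350];cv2.imwrite('pics/c7.png',o)
```

```text
19.65 [571.45920673 358.58124338  21.94747287] [3.14035996e+00 1.99428749e-03 2.44474210e-02] [-4.65955335 -2.21967844  0.04834958] 0.31576919610895954
```

View pics/c7.png

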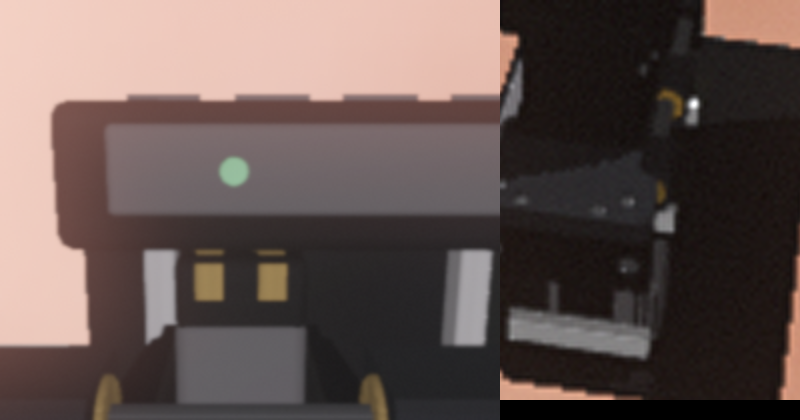

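Floor friction was holding it. The pack is now home on the block and almost at the rib (its edge is at column 180 against the rib's 177), so I'll push a little more in y.

move_arm --commands '[[[0,0.1,0],[0,0,0],0],[[0,0,0],[0,0,0],0],[[0,0,0],[0,0,0],0]]'

```text
t: 19.95
eef_pos: [571.4, 359.5, 21.9]
tcp_rot: [3.14, 0.002, 0.024]
ft_force: [-4.9, -4.2, -0.8]
opening: 0.311
grip_force: 30.0
```

move_arm --commands '[[[0,0.1,0],[0,0,0],0],[[0,0,0],[0,0,0],0],[[0,0,0],[0,0,0],0]]'

```text
t: 20.25
eef_pos: [571.4, 360.0, 21.8]
tcp_rot: [3.14, 0.003, 0.024]
ft_force: [-3.3, -5.7, 0.1]
opening: 0.315
grip_force: 30.0
```

move_arm --commands '[[[0,0.1,0],[0,0,0],0],[[0,0,0],[0,0,0],0],[[0,0,0],[0,0,0],0]]'

```text
t: 20.55
eef_pos: [571.4, 360.1, 21.9]
tcp_rot: [3.138, 0.003, 0.025]
ft_force: [-4.6, -11.0, 3.0]
opening: 0.312
grip_force: 30.0
```

move_arm --commands '[[[0.05,0.1,0],[0,0,0],0],[[0,0,0],[0,0,0],0],[[0,0,0],[0,0,0],0]]'

```text
t: 20.85
eef_pos: [571.4, 360.1, 21.9]
tcp_rot: [3.137, 0.005, 0.025]
ft_force: [-7.0, -17.2, 4.9]
opening: 0.312
grip_force: 30.0
```

Firm contact on both faces. Next: unload, release, lift and go to pack B.

move_arm --commands '[[[-0.05,-0.2,0],[0,0,0],0],[[0,0,0],[0,0,0],0.2],[[0,0,0],[0,0,0],0.42],[[0,0,0],[0,0,0],0.42],[[0,0,0.5],[0,0,0],0.42],[[0,0,2],[0,0,0],0.42],[[0,0,4],[0,0,0],0.42],[[0,0,4],[0,0,0],0.5],[[0,0,4],[0,0,0],0.53],[[0,0,3],[0,0,0],0.53]]'

```text
t: 21.85
eef_pos: [572.7, 361.4, 200.9]
tcp_rot: [-3.14, -0.003, 0.025]
ft_force: [0.3, -0.6, 0.2]
opening: 0.524
grip_force: 0.0
```

move_arm --commands '[[[-0.6,-3.5,0],[0,0,2],0.53],[[-0.6,-4,0],[0,0,2],0.53],[[-0.6,-4,0],[0,0,2],0.53],[[-0.6,-4,0],[0,0,2],0.53],[[-0.6,-4,0],[0,0,2],0.53],[[-0.6,-4,0],[0,0,2],0.53],[[-0.6,-4,0],[0,0,2],0.53],[[-0.6,-4,0],[0,0,2],0.53],[[-0.6,-4,0],[0,0,2],0.53],[[-0.6,-4,0],[0,0,2.2],0.53]]'

```text
t: 22.85
eef_pos: [512.1, -35.5, 198.1]
tcp_rot: [3.141, -0.001, 0.379]
ft_force: [0.1, 0.8, -0.1]
opening: 0.53
grip_force: 0.0
```

move_arm --commands '[[[-0.6,-4,0],[0,0,0],0.53],[[-0.6,-4,0],[0,0,0],0.53],[[-0.6,-4,0],[0,0,0],0.53],[[-0.6,-4,0],[0,0,0],0.53],[[-0.6,-3.5,0],[0,0,0],0.53],[[0,0,0],[0,0,0],0.53],[[0,0,0],[0,0,0],0.53],[[0,0,0],[0,0,0],0.53]]'

```text
t: 23.65
eef_pos: [482.4, -228.2, 197.7]
tcp_rot: [3.141, -0.0, 0.378]
ft_force: [0.0, 0.4, -0.2]
opening: 0.528
grip_force: 0.0
```

I'll check pack B with image code: brass blobs against prediction.

```bash
cat >> h.py <<'E'
def brass(f,z=64,lo=60):
    im=cv2.imread('pics/'+f+'.png'); h=cv2.cvtColor(im,cv2.COLOR_BGR2HSV)
    m=cv2.inRange(h,(15,90,90),(32,255,255)); n,l,st,c=cv2.connectedComponentsWithStats(m)
    return [(st[i,4],c[i].round(0).tolist(),px2w(f,*c[i],z)[:2].round(0).tolist()) for i in range(1,n) if st[i,4]>15 and c[i][1]<330]
E
python3 - <<'E'
from h import *
snap('wrist','w8'); s=state(); print(s['eef_pos'])
for b in brass('w8'): print(b)
for n,c,y in (('B',(478,-243),201.5),('C',(469,-304.5),-38.5)):
    y=np.radians(y); x=np.array([np.cos(y),np.sin(y)]); print(n,'black-end mid expected',np.array(c)+x*26, 'px', w2px('w8',[*(np.array(c)+x*26),64]))
E
```

```text
[ 482.42698896 -228.00557926  197.65286993]
(np.int32(38), [363.0, 190.0], [527.0, -246.0])
(np.int32(67), [419.0, 253.0], [494.0, -315.0])
(np.int32(75), [426.0, 266.0], [485.0, -326.0])
(np.int32(697), [437.0, 319.0], [441.0, -359.0])
(np.int32(571), [211.0, 326.0], [356.0, -162.0])
B black-end mid expected [ 453.80914323 -252.52903189] px [337.89711855 267.74791614]
C black-end mid expected [ 489.34781208 -320.68538055] px [422.75163489 259.39666468]
```

Run:
```python
from h import *
im=cv2.imread('pics/w8.png')
cv2.imwrite('pics/c8.png',cv2.resize(im[100:310,200:480],None,fx=2.8,fy=2.8,interpolation=cv2.INTER_CUBIC))
```

```text
(no output)
```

View pics/c8.png

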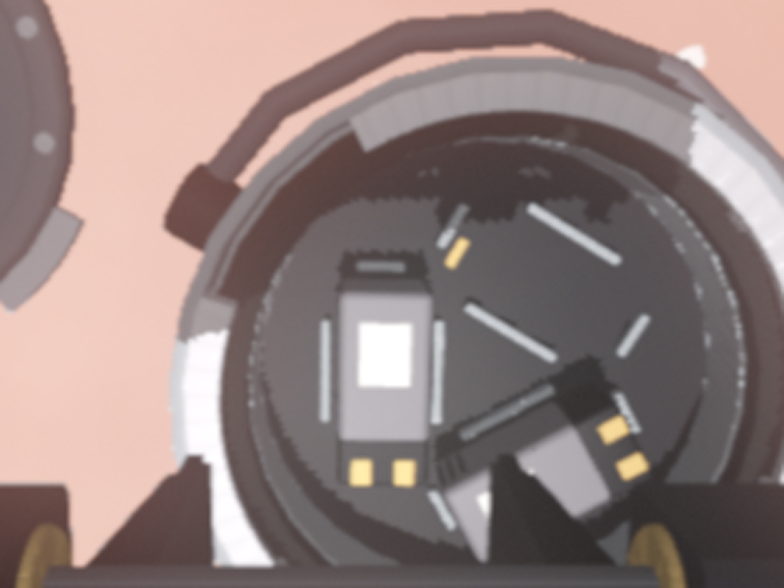

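Pack B is in place, with contacts at px (336.6,268.6) against a predicted (338,268). The stray blob was a lamp contact. I'll descend and grip.

move_arm --commands '[[[-0.2,-0.7,-1],[0,0,0],0.53],[[-0.2,-0.7,-2],[0,0,0],0.53],[[0,-0.1,-3],[0,0,0],0.53],[[0,0,-3],[0,0,0],0.53],[[0,0,-3],[0,0,0],0.53],[[0,0,-2],[0,0,0],0.53],[[0,0,-1],[0,0,0],0.53],[[0,0,-0.4],[0,0,0],0.53],[[0,0,0],[0,0,0],0.53],[[0,0,0],[0,0,0],0.53]]'

```text
t: 24.7
eef_pos: [478.6, -244.1, 44.2]
tcp_rot: [3.14, -0.001, 0.377]
ft_force: [0.9, -0.7, -0.3]
opening: 0.53
grip_force: 0.0
```

move_arm --commands '[[[0,0,0],[0,0,0],0.2],[[0,0,0],[0,0,0],0],[[0,0,0],[0,0,0],0],[[0,0,0],[0,0,0],0],[[0,0,0],[0,0,0],0]]'

```text
t: 25.2
eef_pos: [478.1, -243.8, 43.8]
tcp_rot: [3.142, -0.0, 0.377]
ft_force: [-1.4, 1.4, 6.1]
opening: 0.313
grip_force: 30.0
```

move_arm --commands '[[[0,0,1],[0,0,0],0],[[0,0,2],[0,0,0],0],[[0,0,3],[0,0,0],0],[[0,0,5],[0,0,0],0],[[0,0,5],[0,0,0],0],[[0.4,2,0],[0,0,8],0],[[0.4,2.7,0],[0,0,8],0],[[0.4,2.7,0],[0,0,8],0],[[0.4,2.7,0],[0,0,8],0],[[0.4,2.7,0],[0,0,8],0]]'

```text
t: 26.2
eef_pos: [498.1, -114.9, 203.9]
tcp_rot: [3.141, 0.0, 1.081]
ft_force: [1.3, -0.6, -1.3]
opening: 0.317
grip_force: 30.0
```

move_arm --commands '[[[0.4,2.7,0],[0,0,8],0],[[0.4,2.7,0],[0,0,8],0],[[0.4,2.7,0],[0,0,8],0],[[0.4,2.7,0],[0,0,8],0],[[0.4,2.7,0],[0,0,8],0],[[0.4,2.7,0],[0,0,8],0],[[0.4,2.7,0],[0,0,8],0],[[0.4,2.7,0],[0,0,8],0],[[0.4,2.7,0],[0,0,8],0],[[0.4,2.7,0],[0,0,8],0]]'

```text
t: 27.2
eef_pos: [538.1, 155.2, 203.9]
tcp_rot: [3.141, 0.0, 2.477]
ft_force: [0.2, -0.0, -0.9]
opening: 0.312
grip_force: 30.0
```

move_arm --commands '[[[0.4,2.7,0],[0,0,8],0],[[0.4,2.7,0],[0,0,8],0],[[0.4,2.7,0],[0,0,8],0],[[0.4,2.7,0],[0,0,8],0],[[0.4,1,0],[0,0,7.8],0],[[0,0,0],[0,0,0],0],[[0,0,0],[0,0,0],0],[[0,0,0],[0,0,0],0]]'

```text
t: 28.0
eef_pos: [558.0, 271.3, 203.6]
tcp_rot: [-3.142, -0.0, -3.121]
ft_force: [-0.2, -1.3, -1.7]
opening: 0.309
grip_force: 30.0
```

move_arm --commands '[[[0.4,0,-2],[0,0,0.2],0],[[0,0,-3],[0,0,0],0],[[0,0,-3.5],[0,0,0],0],[[0,0,-3.5],[0,0,0],0],[[0,0,-2.5],[0,0,0],0],[[0,0,-1.8],[0,0,0],0],[[0,0,-1],[0,0,0],0],[[0,0,-0.5],[0,0,0],0],[[0,0,0],[0,0,0],0],[[0,0,0],[0,0,0],0]]'

```text
t: 29.0
eef_pos: [562.7, 272.1, 26.4]
tcp_rot: [3.141, 0.001, -3.114]
ft_force: [0.1, -0.1, -1.8]
opening: 0.314
grip_force: 30.0
```

move_arm --commands '[[[0,0,-0.2],[0,0,0],0],[[0.4,0.3,0],[0,0,0],0],[[0.3,0.3,0],[0,0,0],0],[[0.2,0.1,0],[0,0,0],0],[[0.1,0,0],[0,0,0],0],[[0,0,0],[0,0,0],0],[[0,0,0],[0,0,0],0]]'

```text
t: 29.7
eef_pos: [572.1, 279.0, 23.4]
tcp_rot: [3.142, -0.0, -3.114]
ft_force: [-0.1, 0.2, -2.2]
opening: 0.311
grip_force: 30.0
```

move_arm --commands '[[[0.1,0.1,0],[0,0,0],0],[[0.1,0,0],[0,0,0],0],[[0.1,0,0],[0,0,0],0],[[0,0,0],[0,0,0],0],[[0,0,0],[0,0,0],0]]'

```text
t: 30.2
eef_pos: [574.4, 280.0, 23.4]
tcp_rot: [-3.141, -0.002, -3.114]
ft_force: [-4.5, -0.7, 0.5]
opening: 0.311
grip_force: 30.0
```

move_arm --commands '[[[0,0.1,0],[0,0,0],0],[[0,0,0],[0,0,0],0],[[0,0,0],[0,0,0],0]]'

```text
t: 30.5
eef_pos: [574.3, 280.1, 23.3]
tcp_rot: [-3.14, -0.003, -3.114]
ft_force: [-4.6, -5.0, 1.4]
opening: 0.314
grip_force: 30.0
```

Both contacts came where predicted. I'll lower 1.4 mm to the floor while pressing lightly, then press again and release.

move_arm --commands '[[[-0.05,-0.05,-0.1],[0,0,0],0],[[0,0,-0.05],[0,0,0],0],[[0,0,0],[0,0,0],0],[[0.1,0.1,0],[0,0,0],0],[[0,0.1,0],[0,0,0],0],[[0,0,0],[0,0,0],0],[[0,0,0],[0,0,0],0]]'

```text
t: 31.2
eef_pos: [574.4, 280.2, 21.9]
tcp_rot: [-3.138, -0.004, -3.114]
ft_force: [-8.3, -16.1, 8.1]
opening: 0.314
grip_force: 30.0
```

move_arm --commands '[[[-0.1,-0.2,0],[0,0,0],0],[[0,0,0],[0,0,0],0.2],[[0,0,0],[0,0,0],0.42],[[0,0,0],[0,0,0],0.42],[[0,0,0.5],[0,0,0],0.42],[[0,0,2],[0,0,0],0.42],[[0,0,4],[0,0,0],0.42],[[0,0,4],[0,0,0],0.5],[[0,0,4],[0,0,0],0.53],[[0,0,3],[0,0,0],0.53]]'

```text
t: 32.2
eef_pos: [575.2, 281.0, 200.2]
tcp_rot: [3.14, 0.003, -3.113]
ft_force: [0.2, 0.6, -0.0]
opening: 0.53
grip_force: 0.0
```

move_arm --commands '[[[-0.7,-3.5,0],[0,0,-4],0.53],[[-0.7,-4,0],[0,0,-4],0.53],[[-0.7,-4,0],[0,0,-4],0.53],[[-0.7,-4,0],[0,0,-4],0.53],[[-0.7,-4,0],[0,0,-4],0.53],[[-0.7,-4,0],[0,0,-4],0.53],[[-0.7,-4,0],[0,0,-4],0.53],[[-0.7,-4,0],[0,0,-4],0.53],[[-0.7,-4,0],[0,0,-4],0.53],[[-0.7,-4,0],[0,0,-4],0.53]]'

```text
t: 33.2
eef_pos: [504.6, -116.0, 197.6]
tcp_rot: [3.141, 0.001, 2.469]
ft_force: [0.2, -0.3, -0.6]
opening: 0.532
grip_force: 0.0
```

move_arm --commands '[[[-0.7,-4,0],[0,0,0],0.53],[[-0.7,-4,0],[0,0,0],0.53],[[-0.7,-4,0],[0,0,0],0.53],[[-0.7,-4,0],[0,0,0],0.53],[[-0.7,-3,0],[0,0,0],0.53],[[0,0,0],[0,0,0],0.53],[[0,0,0],[0,0,0],0.53],[[0,0,0],[0,0,0],0.53]]'

```text
t: 34.0
eef_pos: [470.0, -303.5, 197.2]
tcp_rot: [3.141, 0.0, 2.472]
ft_force: [0.2, -0.6, 0.3]
opening: 0.527
grip_force: 0.0
```

Run:
```python
from h import *
snap('wrist','w9'); s=state(); print(s['t'],s['eef_pos'],np.degrees(s['tcp_rot']))
for b in brass('w9'): print(b)
y=np.radians(-38.5); x=np.array([np.cos(y),np.sin(y)]); print(w2px('w9',[*(np.array((469,-304.5))+x*26),64]))
```

```text
34.05 [ 470.06950529 -303.34670381  197.17719222] [1.79987696e+02 1.31877209e-02 1.41670308e+02]
(np.int32(59), [244.0, 12.0], [298.0, -246.0])
(np.int32(268), [244.0, 25.0], [305.0, -252.0])
(np.int32(55), [271.0, 3.0], [307.0, -226.0])
(np.int32(55), [226.0, 35.0], [302.0, -268.0])
(np.int32(431), [172.0, 102.0], [311.0, -335.0])
(np.int32(31), [207.0, 74.0], [313.0, -299.0])
(np.int32(21), [191.0, 94.0], [316.0, -319.0])
(np.int32(38), [350.0, 177.0], [449.0, -258.0])
(np.int32(42), [402.0, 232.0], [514.0, -252.0])
(np.int32(61), [315.0, 256.0], [484.0, -326.0])
(np.int32(56), [331.0, 256.0], [493.0, -315.0])
(np.int32(593), [211.0, 324.0], [476.0, -445.0])
(np.int32(31), [221.0, 295.0], [460.0, -418.0])
(np.int32(705), [437.0, 319.0], [604.0, -274.0])
[322.89411642 257.01023118]
```

C's contacts (mid (323,256)) match the prediction. I'll descend and grip.

move_arm --commands '[[[-0.1,-0.1,-2],[0,0,0],0.53],[[0,0,-3],[0,0,0],0.53],[[0,0,-3],[0,0,0],0.53],[[0,0,-3],[0,0,0],0.53],[[0,0,-2.5],[0,0,0],0.53],[[0,0,-1.3],[0,0,0],0.53],[[0,0,-0.5],[0,0,0],0.53],[[0,0,0],[0,0,0],0.53],[[0,0,0],[0,0,0],0.53]]'

```text
t: 34.95
eef_pos: [469.2, -305.6, 45.0]
tcp_rot: [3.142, 0.002, 2.472]
ft_force: [0.0, 0.1, -0.5]
opening: 0.53
grip_force: 0.0
```

move_arm --commands '[[[0,0,0],[0,0,0],0.2],[[0,0,0],[0,0,0],0],[[0,0,0],[0,0,0],0],[[0,0,0],[0,0,0],0],[[0,0,0],[0,0,0],0]]'

```text
t: 35.45
eef_pos: [468.9, -305.5, 44.4]
tcp_rot: [3.141, 0.001, 2.471]
ft_force: [-0.3, 1.7, 5.0]
opening: 0.315
grip_force: 30.0
```

move_arm --commands '[[[0,0,1],[0,0,0],0],[[0,0,2],[0,0,0],0],[[0,0,3],[0,0,0],0],[[0,0,5],[0,0,0],0],[[0,0,5],[0,0,0],0],[[0.7,2,0],[0,0,4],0],[[0.7,3.5,0],[0,0,4],0],[[0.7,3.5,0],[0,0,4],0],[[0.7,3.5,0],[0,0,4],0],[[0.7,3.5,0],[0,0,4],0]]'

```text
t: 36.45
eef_pos: [503.5, -144.0, 204.4]
tcp_rot: [3.142, 0.0, 2.823]
ft_force: [0.1, -0.8, -1.1]
opening: 0.319
grip_force: 30.0
```

move_arm --commands '[[[0.7,4,0],[0,0,4],0],[[0.7,4,0],[0,0,4],0],[[0.7,4,0],[0,0,4],0],[[0.7,4,0],[0,0,4],0],[[0.6,4,0],[0,0,4],0],[[0.6,4,0],[0,0,0],0],[[0.6,4,0],[0,0,0],0],[[0.7,4,0],[0,0,0],0],[[0.7,1.7,0],[0,0,0],0],[[0,0,0],[0,0,0],0]]'

```text
t: 37.45
eef_pos: [564.0, 193.3, 203.9]
tcp_rot: [3.141, 0.0, -3.111]
ft_force: [-0.7, 0.5, -1.9]
opening: 0.309
grip_force: 30.0
```

move_arm --commands '[[[0,0,0],[0,0,0],0],[[0,0,0],[0,0,0],0],[[0,0,0],[0,0,0],0]]'

```text
t: 37.75
eef_pos: [563.7, 190.4, 204.1]
tcp_rot: [-3.142, -0.0, -3.115]
ft_force: [-0.3, -0.4, -2.1]
opening: 0.316
grip_force: 30.0
```

move_arm --commands '[[[0,0,-2],[0,0,0],0],[[0,0,-3],[0,0,0],0],[[0,0,-3.5],[0,0,0],0],[[0,0,-3.5],[0,0,0],0],[[0,0,-2.5],[0,0,0],0],[[0,0,-1.8],[0,0,0],0],[[0,0,-1],[0,0,0],0],[[0,0,-0.5],[0,0,0],0],[[0,0,-0.2],[0,0,0],0],[[0,0,0],[0,0,0],0]]'

```text
t: 38.75
eef_pos: [564.0, 191.5, 24.5]
tcp_rot: [3.141, 0.001, -3.114]
ft_force: [-0.3, -0.8, -1.3]
opening: 0.311
grip_force: 30.0
```

move_arm --commands '[[[0.4,0.3,0],[0,0,0],0],[[0.4,0.3,0],[0,0,0],0],[[0.2,0.2,0],[0,0,0],0],[[0.1,0,0],[0,0,0],0],[[0.1,0,0],[0,0,0],0],[[0.1,0.1,0],[0,0,0],0],[[0,0,0],[0,0,0],0],[[0,0,0],[0,0,0],0]]'

```text
t: 39.55
eef_pos: [576.4, 200.2, 23.9]
tcp_rot: [-3.141, -0.001, -3.114]
ft_force: [-1.8, -5.8, -0.1]
opening: 0.312
grip_force: 30.0
```

move_arm --commands '[[[0.1,-0.1,0],[0,0,0],0],[[0.1,0,0],[0,0,0],0],[[0,0,0],[0,0,0],0],[[0,0,0],[0,0,0],0]]'

```text
t: 39.95
eef_pos: [578.4, 199.6, 23.9]
tcp_rot: [3.142, -0.001, -3.114]
ft_force: [-4.2, -0.8, -0.3]
opening: 0.316
grip_force: 30.0
```

move_arm --commands '[[[-0.1,0,-0.1],[0,0,0],0],[[0,0,-0.07],[0,0,0],0],[[0,0,0],[0,0,0],0],[[0.1,0.1,0],[0,0,0],0],[[0,0.2,0],[0,0,0],0],[[0,0,0],[0,0,0],0],[[0,0,0],[0,0,0],0]]'

```text
t: 40.65
eef_pos: [578.4, 200.3, 22.4]
tcp_rot: [-3.139, -0.002, -3.113]
ft_force: [-3.5, -17.8, 7.5]
opening: 0.311
grip_force: 30.0
```

move_arm --commands '[[[0.1,-0.2,0.05],[0,0,0],0],[[0,0,0],[0,0,0],0],[[0,0,0],[0,0,0],0]]'

```text
t: 40.95
eef_pos: [578.4, 200.1, 22.5]
tcp_rot: [-3.141, -0.003, -3.114]
ft_force: [-6.3, -4.1, 3.1]
opening: 0.315
grip_force: 30.0
```

move_arm --commands '[[[0.1,0,0],[0,0,0],0],[[0,0,0],[0,0,0],0],[[0,0,0],[0,0,0],0]]'

```text
t: 41.25
eef_pos: [578.4, 200.1, 22.5]
tcp_rot: [-3.141, -0.005, -3.114]
ft_force: [-11.0, -3.3, 6.6]
opening: 0.314
grip_force: 30.0
```

move_arm --commands '[[[-0.2,0,0],[0,0,0],0],[[0,0,0],[0,0,0],0.2],[[0,0,0],[0,0,0],0.42],[[0,0,0],[0,0,0],0.42],[[0,0,0.5],[0,0,0],0.42],[[0,0,2],[0,0,0],0.42],[[0,0,4],[0,0,0],0.42],[[0,0,4],[0,0,0],0.5],[[0,1,4],[0,0,0],0.53],[[1,3,4],[0,0,0],0.53]]'

```text
t: 42.25
eef_pos: [588.2, 239.1, 209.6]
tcp_rot: [3.142, 0.001, -3.116]
ft_force: [1.4, 0.9, 0.8]
opening: 0.53
grip_force: 0.0
```

move_arm --commands '[[[1.5,3,4],[0,0,0],0.6],[[1.5,1,3],[0,0,0],0.6],[[0,0,0],[0,0,0],0.6],[[0,0,0],[0,0,0],0.6],[[0,0,0],[0,0,0],0.6]]'

```text
t: 42.75
eef_pos: [617.2, 278.2, 274.1]
tcp_rot: [-3.141, -0.002, -3.114]
ft_force: [-0.2, 0.1, -0.6]
opening: 0.6
grip_force: 0.0
```

Run:
```python
from h import *
snap('scene','s10');snap('side','d10');snap('wrist','w10'); s=state(); print(s['t'],s['eef_pos'],np.degrees(s['tcp_rot']))
for b in brass('w10',42): print(b)
a=cv2.imread('pics/w10.png');b=cv2.imread('pics/s10.png')
o=np.zeros((600,800,3),np.uint8);o[:400]=cv2.resize(a[110:310,120:520],(800,400),interpolation=cv2.INTER_CUBIC);o[400:,:400]=cv2.resize(b[200:300,330:530],(400,200));
o[400:,400:]=cv2.resize(cv2.imread('pics/d10.png')[170:270,250:450],(400,200));cv2.imwrite('pics/c10.png',o)
```

```text
42.9 [617.48081862 278.23975679 274.3256943 ] [-1.79975873e+02 -9.38693060e-02 -1.78425998e+02]
(np.int32(3557), [116.0, 233.0], [650.0, 34.0])
(np.int32(54), [252.0, 198.0], [604.0, 194.0])
(np.int32(37), [264.0, 197.0], [603.0, 208.0])
(np.int32(46), [321.0, 198.0], [602.0, 274.0])
(np.int32(45), [334.0, 197.0], [601.0, 288.0])
(np.int32(56), [391.0, 198.0], [600.0, 353.0])
(np.int32(55), [403.0, 198.0], [600.0, 367.0])
(np.int32(624), [196.0, 325.0], [766.0, 121.0])
(np.int32(27), [207.0, 295.0], [725.0, 137.0])
(np.int32(561), [453.0, 328.0], [760.0, 443.0])
```

View pics/c10.png

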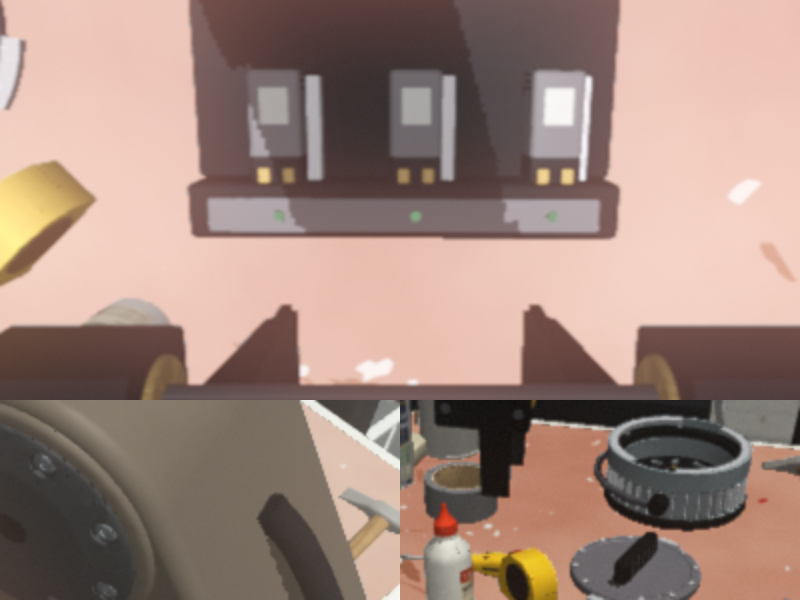

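All three packs sit on block and rib (brass mids at y 201, 281 and 360). The cover appears where I laid it. I'll go above it and check its pose with code.

move_arm --commands '[[[-1,-2.4,0],[0,0,-7.9],0.6],[[-1,-2.4,0],[0,0,-7.9],0.6],[[-1,-2.4,0],[0,0,-7.9],0.6],[[-1,-2.4,0],[0,0,-7.9],0.6],[[-1,-2.4,0],[0,0,-7.9],0.6],[[-1,-2.4,0],[0,0,-7.9],0.6],[[-1,-2.4,0],[0,0,-7.9],0.6],[[-1,-2.4,0],[0,0,-7.9],0.6],[[-1,-2.4,0],[0,0,-7.9],0.6],[[-1,-2.4,0],[0,0,-7.9],0.6]]'

```text
t: 43.9
eef_pos: [517.0, 37.7, 274.9]
tcp_rot: [-3.141, -0.0, 1.785]
ft_force: [-1.0, 0.3, 0.2]
opening: 0.6
grip_force: 0.0
```

move_arm --commands '[[[-1,-2.4,0],[0,0,-7.9],0.6],[[-1,-2.4,0],[0,0,-7.9],0.6],[[-1,-2.4,0],[0,0,-7.9],0.6],[[-0.5,-2.4,0],[0,0,-7.4],0.6],[[0,0,0],[0,0,0],0.6],[[0,0,0],[0,0,0],0.6],[[0,0,0],[0,0,0],0.6]]'

```text
t: 44.6
eef_pos: [482.9, -56.7, 275.1]
tcp_rot: [-3.141, -0.0, 1.25]
ft_force: [0.3, 0.0, 0.2]
opening: 0.599
grip_force: 0.0
```

Run:
```python
from h import *
im=snap('wrist','w11'); s=state(); print(s['t'],s['eef_pos'],np.degrees(s['tcp_rot']))
# bar: dark pixels near expected location
c=w2px('w11',[491.8,-29.5,40]); print('exp centre px',c)
g=cv2.cvtColor(im,cv2.COLOR_BGR2GRAY)
for z in (12,):
  y=np.radians(71.5)
  for k in range(0,360,90): print(k,w2px('w11',[491.8+80*np.cos(y+np.radians(k)),-29.5+80*np.sin(y+np.radians(k)),12]).round(0))
m=(g<75).astype(np.uint8); m[270:]=0
n,l,st,ce=cv2.connectedComponentsWithStats(m)
for i in range(1,n):
    if st[i,4]>200:
        p=np.argwhere(l==i)[:,::-1].astype(np.float32); print(st[i].tolist(),ce[i],cv2.minAreaRect(p))
cv2.imwrite('pics/m11.png',m*255)
```

```text
44.65 [482.93984625 -56.586435   275.12443781] [-1.79988516e+02 -6.20705092e-03  7.16243904e+01]
exp centre px [324.44383508 186.01737631]
0 [325. 115.]
90 [259. 184.]
180 [324. 247.]
270 [390. 184.]
[348, 151, 15, 42, 585] [355.24786325 171.57777778] ((355.0, 171.5), (41.0, 14.0), 90.0)
[0, 201, 59, 69, 679] [ 31.78792342 234.19145803] ((30.756160736083984, 233.5072784423828), (89.37547302246094, 13.829195976257324), 49.635467529296875)
[0, 214, 27, 49, 315] [  8.89206349 234.05396825] ((10.14726448059082, 239.52395629882812), (54.042659759521484, 13.903779029846191), 65.55604553222656)
[0, 238, 26, 32, 476] [  8.59663866 257.83403361] ((12.5, 253.5), (25.0, 31.0), 0.0)
```

The bar isn't at the expected (324,186), so the cover may have been knocked. I'll segment it by colour.

Run:
```python
from h import *
im=cv2.imread('pics/w11.png'); h=cv2.cvtColor(im,cv2.COLOR_BGR2HSV); g=h[...,2]
m=((h[...,1]<70)).astype(np.uint8); m[275:]=0
m=cv2.morphologyEx(m,cv2.MORPH_OPEN,np.ones((3,3)))
n,l,st,ce=cv2.connectedComponentsWithStats(m)
for i in range(1,n):
    if st[i,4]>1500:
        print(st[i].tolist(),ce[i])
        c=max(cv2.findContours((l==i).astype(np.uint8),0,2)[0],key=cv2.contourArea)
        print(cv2.minEnclosingCircle(c),cv2.fitEllipse(c))
# ascii of the region
s=cv2.resize(im[90:270,230:460],(115,60),interpolation=cv2.INTER_AREA); hs=cv2.cvtColor(s,cv2.COLOR_BGR2HSV)
for r in hs: print(''.join('.' if p[1]>80 else '@#%*+=-:'[min(7,int(p[2])//28)] for p in r))
```

```text
[0, 0, 640, 275, 164505] [311.23926324 137.53681043]
((319.5, 137.0), 347.6338806152344) ((532.6137084960938, 135.98423767089844), (261.31884765625, 1665.4727783203125), 87.78727722167969)
:::::::::::::::::::::::::::::::::::::::::::::::::::::::::::::::::::::::::::::::::::::::-..++++.....................
::::::::::::::::::::::::::::::::::::::::::::::::::::::::::::::::::::::::::::::::::::::::::=.+++++..................
::::::::::::::::::::::::::::::::::::::::::::::::::::::::::::::::::::::::::::::::::::::::::::-=++++++...............
:::::::::::::::::::::::::::::::::::::::::::::::::::::::::::::::::::::::::::::::::::::::::::::::-..+++++............
::::::::::::::::::::::::::::::::::::::::::::::::::::::::::::::::::::::::::::::::::::::::::::::::::-................
:::::::::::::::::::::::::::::::::::::::::::::::::::::::::::::::::::::::::::::::::::::::::::::::::::::.............+
:::::::::::::::::::::::::::::::::::::::::::::::::::::::::::::::::::::::::::::::::::::::::::::::::::::::-.........+=
:::::::::::::::::::::::::::::::::::::::::::::::::::::::::::::::::::::::::::::::::::::::::::::::::::
[... 5348 characters left out ...]
::::
::::::::::::::::::::::::::::::::::::::::::::::::::::::::::--------:::::::::::::::::::::::::::::::::::::::::::::::::
:::::::::::::::::::::::::::::::::::::::::::::::::::::::::::::::::::::::::::::::::::::::::::::::::::::::::::::::::::
:::::::::::::::::::::::::::::::::::::::::::::::::::::::::::::::::::::::::::::::::::::::::::::::::::::::::::::::::::
:::::::::::::::-=-:::::::::::::::::::::::::::::::::::::::::::::::::::::::::::-==:::::::::::::::::::::::::::::::::::
::::::::::::::=...=:::::::::::::::::::::::::::::::::::::::::::::::::::::::::=+**+::::::::::::::::::::::::::::::::::
::::::::::::-=.....-::::::::::::::::::::::::::::::::::::::::::::::::::::::::*****+-::::::::::::::::::::::::::::::::
```

The cover has been knocked about 30 px sideways with its yaw nearly unchanged. Bar ends are now near (355,151) and (354,232).

Run:
```python
from h import *
a=px2w('w11',355.6,150,40);b=px2w('w11',354,232.5,40);print(a,b,(a+b)/2,np.linalg.norm(a-b),np.degrees(np.arctan2(*(a-b)[1::-1])))
l=px2w('w11',288.5,188,12);r=px2w('w11',418.5,188,12);print(l,r,(l+r)/2,np.linalg.norm(l-r))
im=cv2.imread('pics/w11.png');g=cv2.cvtColor(im,cv2.COLOR_BGR2GRAY)
for v in range(150,236,9):
    row=g[v,330:385].astype(int); d=np.diff(row); 
    idx=np.where(row<row.max()*0.72)[0]; print(v,idx.min()+330,idx.max()+330)
```

```text
[537.48090254  -2.51126741  40.        ] [507.72738027 -92.26624919  40.        ] [522.60414141 -47.3887583   40.        ] 94.55807126543124 71.65978735166026
[448.38605033 -20.31258128  12.        ] [599.59617546 -70.52499645  12.        ] [523.9911129  -45.41878887  12.        ] 159.32918306775287Traceback (most recent call last):
  File "<stdin>", line 7, in <module>
    return umr_minimum(a, axis, None, out, keepdims, initial, where)
ValueError: zero-size array to reduction operation minimum which has no identity
```

Run:
```python
from h import *
im=cv2.imread('pics/w11.png').astype(int)
print(im[105:130:1,355].tolist()); print(im[243:262,355].tolist())
for v1 in (113,114,115):
  for v2 in (252,254,256):
    a=px2w('w11',355.5,v1,8);b=px2w('w11',354,v2,8);print(v1,v2,((a+b)/2).round(1),np.linalg.norm(a-b).round(1))
```

```text
[[180, 192, 230], [180, 192, 230], [180, 192, 230], [181, 193, 230], [181, 192, 230], [181, 193, 230], [181, 192, 229], [177, 187, 222], [165, 167, 190], [158, 157, 170], [158, 156, 168], [158, 156, 168], [158, 156, 168], [158, 157, 168], [157, 156, 167], [157, 156, 167], [151, 150, 162], [126, 125, 142], [110, 110, 129], [108, 108, 128], [111, 111, 129], [113, 111, 130], [112, 111, 130], [111, 110, 129], [111, 110, 128]]
[[168, 163, 172], [161, 156, 165], [156, 152, 161], [163, 159, 168], [168, 164, 173], [170, 165, 174], [169, 165, 173], [169, 164, 173], [168, 163, 172], [162, 157, 167], [174, 170, 178], [215, 212, 216], [228, 225, 229], [228, 225, 229], [229, 226, 229], [229, 226, 230], [230, 226, 231], [228, 225, 229], [221, 219, 229]]
113 252 [526.4 -43.7   8. ] 170.2
113 254 [526.  -44.9   8. ] 172.9
113 256 [525.6 -46.2   8. ] 175.6
114 252 [526.3 -44.2   8. ] 169.1
114 254 [525.9 -45.5   8. ] 171.7
114 256 [525.5 -46.8   8. ] 174.4
115 252 [526.1 -44.7   8. ] 167.9
115 254 [525.7 -46.    8. ] 170.6
115 256 [525.3 -47.3   8. ] 173.3
```

Run:
```python
from h import *
im=cv2.imread('pics/w11.png').astype(int); print(im[258:276,354].tolist())
a=px2w('w11',355.5,121.5,12);b=px2w('w11',354,253,12);print(((a+b)/2).round(1),np.linalg.norm(a-b).round(1))
for e in (263,265,267,269):
  a=px2w('w11',355.5,113,6);b=px2w('w11',354,e,6);print(e,((a+b)/2).round(1),np.linalg.norm(a-b).round(1))
```

```text
[[230, 227, 231], [230, 227, 231], [228, 226, 230], [221, 220, 229], [195, 201, 228], [181, 192, 228], [179, 191, 228], [179, 191, 228], [179, 190, 228], [178, 190, 228], [178, 190, 228], [178, 191, 227], [178, 190, 227], [178, 190, 228], [178, 190, 227], [178, 190, 227], [178, 190, 227], [178, 190, 227]]
[524.6 -48.4  12. ] 160.5
263 [524.3 -51.    6. ] 185.9
265 [523.9 -52.3   6. ] 188.6
267 [523.5 -53.6   6. ] 191.4
269 [523.1 -55.    6. ] 194.1
```

The fits agree: cover centre about (524,-48.5), yaw 71.6°. I'll descend and re-grip.

move_arm --commands '[[[1.5,0.3,-2],[0,0,0],0.6],[[1.5,0.3,-3.5],[0,0,0],0.6],[[1.1,0.2,-4],[0,0,0],0.6],[[0,0,-4],[0,0,0],0.6],[[0,0,-4],[0,0,0],0.6],[[0,0,-3.5],[0,0,0],0.6],[[0,0,-2.5],[0,0,0],0.6],[[0,0,-1],[0,0,0],0.6],[[0,0,0],[0,0,0],0.6],[[0,0,0],[0,0,0],0.6]]'

```text
t: 45.65
eef_pos: [524.4, -49.1, 31.1]
tcp_rot: [3.14, -0.0, 1.249]
ft_force: [-0.3, 0.2, -0.2]
opening: 0.599
grip_force: 0.0
```

Run:
```python
from h import *
im=snap('wrist','w12'); s=state(); print(s['t'],s['eef_pos'],np.degrees(s['tcp_rot']),s['ft_force'])
print(w2px('w12',[524,-48.5,40]), [w2px('w12',[524+r*np.cos(1.25),-48.5+r*np.sin(1.25),z]).round(0).tolist() for r,z in((49,40),(81.5,12),(92,8))])
c=cv2.resize(im[60:300,200:450],(125,60),interpolation=cv2.INTER_AREA); hs=cv2.cvtColor(c,cv2.COLOR_BGR2HSV)
for r in hs: print(''.join('@#%*+=-:'[min(7,int(p[2])//28)] for p in r))
```

```text
45.7 [524.58075276 -49.18739921  31.46596829] [ 1.79889653e+02 -1.12824362e-02  7.15301855e+01] [ 0.69376265 -0.59414289 -0.61252517]
[322.85488506 290.10636827] [[323.0, 189.0], [323.0, 120.0], [323.0, 99.0]]
:::::::::::::::::::::::::::::::::::::::::::::::::::::::::::::::::::::::::::::::::::::::::::::::::::::::::::::::::::::::::::::
:::::::::::::::::::::::::::::::::::::::::::::::::::::::::::::::::::::::::::::::::::::::::::::::::::::::::::::::::::::::::::::
:::::::::::::::::::::::::::::::::::::::::::::::::::::::::::::::::::::::::::::::::::::::::::::::::::::::::::::::::::::::::::::
:::::::::::::::::::::::::::::::::::::::::::::::::::::::::::::::::::::::::::::::::::::::::::::::::::::::::::::::::::::::::::::
:::::::::::::::::::::::::::::::::::::::::::::::::::::::::::::::::::::::::::::::::::::::::::::::::::::::::::::::::::::::::::::
:::::::::::::::::::::::::::::::::::::::::::::::::::::::::::::::::::::::::::::::::::::::::::::::::::::::::::::::::::::::::::::
:::::::::::::::::::::::::::::::::::::::::::::::::::::::::::::::::::::::::::::::::::::::::::::::::::::::::::::::::::::::::::::
::::::::
[... 5969 characters left out ...]
###############********************%###########%****************%%%%%%
%%%%%%+-----=+******%#############%****************%##################********************%#############%**************%%%%%%
%%%%%%+------+****%###############%*****************#################%******++************%###############%************%%%%%%
+****%*------+**%#################%===-=************%################%****+=-===++********%#################%**********%%****
+**++**-----=*%###################%=--==************#################%***=--------====+++*%###################%*******%**+***
*******=---=+%####################%=---==+++===++===%################%***+--------------==*#####################%********+***
```

Well centred across the bar and within 1–2 mm along it. I'll lower 14 mm, grip and lift.

move_arm --commands '[[[0,0,-0.7],[0,0,0],0.6],[[0,0,-0.5],[0,0,0],0.6],[[0,0,-0.2],[0,0,0],0.6],[[0,0,0],[0,0,0],0.3],[[0,0,0],[0,0,0],0],[[0,0,0],[0,0,0],0],[[0,0,0],[0,0,0],0],[[0,0,0],[0,0,0],0],[[0,0,0],[0,0,0],0],[[0,0,0],[0,0,0],0]]'

```text
t: 46.7
eef_pos: [523.7, -49.2, 16.3]
tcp_rot: [-3.141, 0.0, 1.248]
ft_force: [-2.2, 1.0, 1.6]
opening: 0.193
grip_force: 30.0
```

move_arm --commands '[[[0,0,1],[0,0,0],0],[[0,0,2],[0,0,0],0],[[0,0,4],[0,0,0],0],[[0,0,5],[0,0,0],0],[[0,0,5],[0,0,0],0],[[-0.5,-3,1.5],[0,0,0],0],[[-0.5,-4,0],[0,0,0],0],[[-0.5,-4,0],[0,0,0],0],[[-0.5,-4,0],[0,0,0],0],[[-0.5,-4,0],[0,0,0],0]]'

```text
t: 47.7
eef_pos: [498.2, -240.7, 201.9]
tcp_rot: [3.141, 0.0, 1.248]
ft_force: [0.6, 0.5, -3.4]
opening: 0.187
grip_force: 30.0
```

move_arm --commands '[[[-0.5,-3,0],[0,0,0],0],[[-0.2,-0.8,0],[0,0,0],0],[[0,0,0],[0,0,0],0],[[0,0,0],[0,0,0],0],[[0,0,0],[0,0,0],0],[[0,0,0],[0,0,0],0]]'

```text
t: 48.3
eef_pos: [492.1, -276.2, 201.4]
tcp_rot: [3.142, -0.0, 1.249]
ft_force: [-0.1, 0.3, -2.9]
opening: 0.19
grip_force: 30.0
```

Run:
```python
from h import *
im=snap('wrist','w13'); s=state(); print(s['t'],s['eef_pos'],np.degrees(s['tcp_rot']),s['ft_force'],s['opening'])
# compare with w3 (cover freshly held) : v of tongue/disc front edge along bar column
for f in ('w3','w13'):
    g=cv2.cvtColor(cv2.imread('pics/'+f+'.png'),cv2.COLOR_BGR2GRAY).astype(int)
    col=g[80:240,315:331].mean(1); d=np.diff(col); i=np.argsort(-abs(d))[:10]; print(f,sorted([(int(k)+80,int(d[k])) for k in i]))
    row=g[212:218].mean(0)[290:350]; d=np.diff(row); print([(int(k)+290,int(d[k])) for k in np.argsort(-abs(d))[:4]])
```

```text
48.35 [ 492.15011231 -276.39182502  201.40904066] [ 1.79990684e+02 -1.55169058e-03  7.15692541e+01] [-0.56489667 -0.30575558 -3.28026055] 0.188502802478329
w3 [(90, -10), (91, -48), (92, -38), (98, 21), (99, 23), (121, -10), (122, -26), (123, -17), (190, -21), (191, -25)]
[(345, 26), (304, -24), (344, 17), (303, -17)]
w13 [(91, -12), (92, -47), (93, -34), (94, 13), (95, 32), (96, 10), (118, -17), (119, -25), (187, -25), (188, -23)]
[(345, 27), (304, -25), (303, -21), (344, 18)]
```

The held cover sits 1.5 mm further along tool x than at removal, so I'll shift back by that and lower it into the mouth.

move_arm --commands '[[[-0.06,-0.2,-2],[0,0,0],0],[[0,0,-3],[0,0,0],0],[[0,0,-2.5],[0,0,0],0],[[0,0,-1.5],[0,0,0],0],[[0,0,-1],[0,0,0],0],[[0,0,0],[0,0,0],0],[[0,0,0],[0,0,0],0]]'

```text
t: 49.05
eef_pos: [491.6, -279.3, 101.8]
tcp_rot: [3.141, 0.0, 1.248]
ft_force: [0.5, 0.2, -2.1]
opening: 0.184
grip_force: 30.0
```

move_arm --commands '[[[0,0,-0.4],[0,0,0],0],[[0,0,-0.4],[0,0,0],0],[[0,0,0],[0,0,0],0],[[0,0,0],[0,0,0],0]]'

```text
t: 49.45
eef_pos: [491.2, -279.3, 93.3]
tcp_rot: [-3.142, -0.0, 1.248]
ft_force: [0.4, 1.0, -3.7]
opening: 0.188
grip_force: 30.0
```

move_arm --commands '[[[0.02,0.08,-0.3],[0,0,0],0],[[0,0,-0.3],[0,0,0],0],[[0,0,0],[0,0,0],0],[[0,0,0],[0,0,0],0]]'

```text
t: 49.85
eef_pos: [491.7, -278.6, 87.5]
tcp_rot: [3.141, 0.0, 1.248]
ft_force: [0.7, 0.1, 1.7]
opening: 0.188
grip_force: 30.0
```

move_arm --commands '[[[0,0,-0.3],[0,0,0],0],[[0,0,-0.3],[0,0,0],0],[[0,0,0],[0,0,0],0],[[0,0,0],[0,0,0],0]]'

```text
t: 50.25
eef_pos: [491.7, -278.6, 81.4]
tcp_rot: [3.141, 0.0, 1.248]
ft_force: [-0.2, 0.3, 5.6]
opening: 0.189
grip_force: 30.0
```

Forces match the unlocking press (5.6 N). Now I'll turn it 80° clockwise, shifting slightly because of the offset grip.

move_arm --commands '[[[0,0,-0.05],[0,0,0],0],[[-0.01,0.01,0],[0,0,-5],0],[[-0.01,0.01,0],[0,0,-5],0],[[-0.01,0.01,0],[0,0,-5],0],[[-0.01,0.01,0],[0,0,-5],0],[[0,0.01,0],[0,0,-5],0],[[0,0.01,0],[0,0,-5],0],[[-0.01,0.01,0],[0,0,-5],0],[[-0.01,0.01,0],[0,0,-5],0],[[0,0.01,0],[0,0,-5],0]]'

```text
t: 51.25
eef_pos: [491.1, -277.8, 81.0]
tcp_rot: [3.141, -0.0, 0.46]
ft_force: [0.0, 0.7, 6.0]
opening: 0.191
grip_force: 30.0
```

move_arm --commands '[[[-0.01,0.01,0],[0,0,-5],0],[[-0.01,0.01,0],[0,0,-5],0],[[0,0.01,0],[0,0,-5],0],[[-0.01,0.01,0],[0,0,-5],0],[[0,0.01,0],[0,0,-5],0],[[0,0.01,0],[0,0,-5],0],[[0,0.01,0],[0,0,-5],0],[[0,0,0],[0,0,0],0],[[0,0,0],[0,0,0],0]]'

```text
t: 52.15
eef_pos: [490.8, -277.1, 81.0]
tcp_rot: [3.141, -0.001, -0.149]
ft_force: [-0.5, -0.7, 6.3]
opening: 0.189
grip_force: 30.0
```

Run:
```python
from h import *
s=state(); print(s['t'],s['eef_pos'],np.degrees(s['tcp_rot']),s['ft_force'],s['moment'])
```

```text
52.15 [ 490.77720292 -277.066172     81.01096011] [ 1.79977536e+02 -3.96122334e-02 -8.53447498e+00] [-0.50101919 -0.66593124  6.31821355] [ 0.13442989  0.09284887 -0.21240407]
```

Back at the original yaw. I'll let it rise and test the lock with a slight pull.

move_arm --commands '[[[0,0,0.3],[0,0,0],0],[[0,0,0.2],[0,0,0],0],[[0,0,0.2],[0,0,0],0],[[0,0,0],[0,0,0],0],[[0,0,0],[0,0,0],0]]'

```text
t: 52.65
eef_pos: [490.7, -277.0, 87.7]
tcp_rot: [3.141, -0.0, -0.148]
ft_force: [1.7, -1.4, 2.2]
opening: 0.192
grip_force: 30.0
```

move_arm --commands '[[[0,0,0.1],[0,0,0],0],[[0,0,0.1],[0,0,0],0],[[0,0,0],[0,0,0],0],[[0,0,0],[0,0,0],0]]'

```text
t: 53.05
eef_pos: [490.6, -276.9, 88.4]
tcp_rot: [-3.141, 0.001, -0.148]
ft_force: [5.1, -4.3, -14.8]
opening: 0.184
grip_force: 30.0
```

It stops hard at z 88.4 as predicted for locked. I'll unload, release and back off for a final look.

move_arm --commands '[[[0,0,-0.2],[0,0,0],0],[[0,0,0],[0,0,0],0],[[0,0,0],[0,0,0],0.3],[[0,0,0],[0,0,0],0.6],[[0,0,0],[0,0,0],0.6],[[0,0,1],[0,0,0],0.6],[[0,0,3],[0,0,0],0.6],[[0,0,5],[0,0,0],0.6],[[-1,0,5],[0,0,0],0.6],[[-1,0,5],[0,0,0],0.6]]'

```text
t: 54.05
eef_pos: [470.3, -276.4, 278.5]
tcp_rot: [3.141, -0.0, -0.148]
ft_force: [0.8, -0.6, -0.5]
opening: 0.597
grip_force: 0.0
```

move_arm --commands '[[[-1.5,0,4],[0,0,0],0.6],[[0,0,0],[0,0,0],0.6],[[0,0,0],[0,0,0],0.6]]'

```text
t: 54.35
eef_pos: [455.7, -276.7, 316.9]
tcp_rot: [3.141, -0.002, -0.149]
ft_force: [-1.2, -0.3, -0.1]
opening: 0.599
grip_force: 0.0
```

Run:
```python
from h import *
w=snap('wrist','w14');sc=snap('scene','s14');sd=snap('side','d14'); s=state(); print(s['t'],s['eef_pos'],np.degrees(s['tcp_rot']),s['ft_force'])
o=np.zeros((600,800,3),np.uint8)
o[:300,:400]=cv2.resize(w[70:295,190:490],(400,300),interpolation=cv2.INTER_CUBIC)
o[:300,400:]=cv2.resize(sc[270:390,180:340],(400,300),interpolation=cv2.INTER_CUBIC)
o[300:,:400]=cv2.resize(sd[280:400,260:420],(400,300),interpolation=cv2.INTER_CUBIC)
o[300:,400:]=cv2.resize(sc[100:340,240:560],(400,300))
cv2.imwrite('pics/c14.png',o)
```

```text
54.5 [ 455.81575977 -276.54499603  314.56728222] [-1.79935948e+02  1.16899582e-01 -8.49077853e+00] [-0.62323435 -0.69404594 -0.15429591]
```

View pics/c14.png

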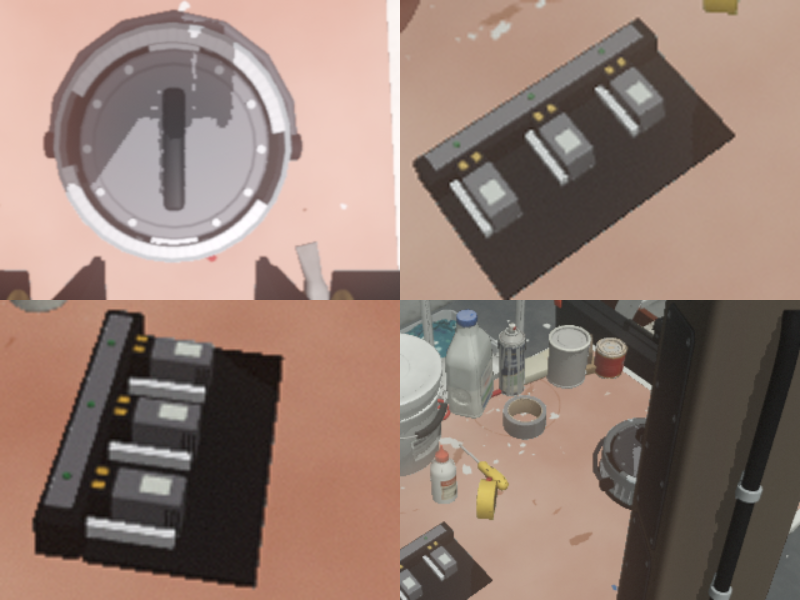

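The cover is locked with the bar along lamp x, all three packs are against block and rib, and the bystanders haven't moved. I'm handing it in.

```bash
python3 -c "
from cell import env
print(env.job_done())"
```

```text
the job is handed in; nothing more can be done
None
```

I handed the job in at about 54 s of the 210 s: all three packs are in their own charger bays, pushed home against block and rib, and the empty lamp's cover is locked; the cover was knocked a few centimetres aside mid-run, so I located it again before refitting, and the hand-in returned no verdict.

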